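# Lock a bottle carrier with its bent pin

## Task

Lock the bottle carrier: take the bent pin (not the straight one) out of its stand and feed it, following its curve, down through the hole in the carrier's leaning lug and on through the eye of the sliding bar, so that its tapered tip draws the bar into line. Push it fully home, with its square collar flat on the lug between the two cheeks, and let go of it. Do not disturb the straight pin, the two bottles or the beaker.

Things in the scene. Friction and masses are not known exactly. Their poses are not given: they have to be found in the camera images.
- bent_pin: Bent lock pin, 150 g, handle up in its stand. Origin: centre of the collar's underside; +z up the handle. Collar 30 (x) x 28 (y) x 8 mm; above it a black flat handle 28 (x) x 14 (y) mm, z 8 to 72 mm: pinch along y, 45 mm above the origin. Below, a 12 mm steel rod, an arc of 80 mm centre-line radius about (80, 0, 0) mm, curving to +x: at arc angle s it is at (80-80 cos s, 0, -80 sin s) mm.
- pin_tip (a point): End of the bent pin's rod, at 50 degrees of arc (70 mm): (28.6, 0, -61.3) mm in the pin's frame. The last 28 mm of the rod taper from 12 mm to a 3 mm wide round tip.
- pin_mid (a point): Point of the bent pin's rod centre line at 27 degrees of arc below the collar: (8.7, 0, -36.3) mm in the pin's frame. It lies in the bar's eye when the pin is home.
- carrier: White bottle carrier, fixed, base 180 (x, -110 to 70) x 150 (y) x 16 mm. Origin: on its underside, +z up. Lug and sliding bar at its -x end (towards the robot), bottle tray (78 x 140 mm, 61 mm high) at +x. With the pin home, its arc's centre is at (-30, 0, 130) mm in this frame and its y axis along this y; it goes in by a turn of about 55 degrees about the line through that point parallel to y.
- lug_mouth (a point): Centre of the 16 mm hole at the upper face of the leaning lug (plate 40 x 50 x 10 mm): (-95.5, 0, 84.1) mm in the carrier's frame, axes alike. The hole runs in along (sin 35 deg, 0, -cos 35 deg). Cheeks at y +-18 mm stand 12 mm above the face. Home, the pin's origin is here, turned -35 deg about y (handle leaning to -x; it leans 15 deg to +x when the tip is at the mouth). Its weight keeps it in.
- bar_eye (a point): Centre of the ring (34 mm outside, 16 mm hole, 8 mm thick) that stands up from the sliding steel bar, beyond the lug: (-67.6, 0, 59.4) mm in the carrier's frame when the bar is in line. The ring's axis points to (sin 62 deg, 0, -cos 62 deg). Axes as the carrier's.
- bar (a joint): Slide of the bar along the carrier's y, m: 0 = its eye in line with the lug's hole, positive = the eye is off to +y. Starts about 5 to 6 mm off. It moves against 1 N of friction and stops at +-8 mm; the pin's tapered tip pushes it over.
- pin_block: White stand that holds the bent pin, fixed to the bench: base 110 (x) x 80 (y) x 12 mm; two rails along x, 90 mm long, 12 mm wide, 10 mm thick, tops at 85 mm, 16 mm apart, borne by posts at the -x end. Origin: centre of underside. The pin's collar rests on the rails; its rod hangs between them, curving to the stand's +x, in view from the sides. On the robot's left or right.
- spare_block: An equal stand, on the other side of the carrier, holding the straight pin.
- straight_pin: Straight pin with the same collar and handle (origin and axes as for the bent pin) but a straight tapered rod 66 mm long. Leave it alone.
- carrier_bottle: Glass bottle with blue cap, 52 mm wide, 115 mm high, in the carrier's tray (+y half), its foot 21 mm above the bench. Origin: centre of underside. Leave it alone.
- tall_bottle: Clear bottle with white cap, 72 mm wide, 190 mm high, standing on the bench beside the carrier, left or right. Origin: centre of underside. Leave it alone.
- beaker: Glass beaker, 72 mm wide, 95 mm high, standing on the bench on the other side of the carrier from the tall bottle. Origin: centre of underside. Leave it alone.
Mind the look-alikes: they are no part of the job. What is shaped like the pin_block but red is not meant. Leave any green look-alike of the bent_pin alone.

How it is judged:
By the outcome, as a careful person would: the job done as asked, in the order asked, and still so for the second after the job is handed in, with the robot touching nothing.
It also fails if it takes over 43 s, if anything falls off the work surface, if the arm or the gripper's body presses on something with over 40 N, if the wrist force passes 120 N, or if a joint passes its speed limit or range.

## Robot

A 6-joint arm with a two-finger parallel gripper is mounted at the origin on the work surface. World frame = base frame: x ahead of the robot, y to its left, z up, the work surface at z = 0. Lengths are in m, angles in rad, forces in N, time in s.
With the tool pointing down it reaches from about 0.3 to 0.775 m from the base axis. Payload 14.6 kg.
Tool frame: the origin (TCP) lies at the very end of the fingers, on their centre line; the grasp point (between the pads) lies 19 mm behind it (ctrl.hold_point_z is the distance from the TCP to the grasp point, in m); x points along the fingers, y is the direction in which the jaws open and shut, and the axes are right-handed (so a half turn about x gives the same grasp; the last joint's range is limited). The gripper opens to 94 mm and grips with 3 to 60 N. Pads are 16 mm wide; open, the fingers measure 119 mm over their backs; the gripper's body (75 mm by 177 mm) begins 78 mm behind the grasp point.
Start: joints at [1.211, 0.3, 1.521, -0, 1.321, -0.067], TCP at [0.159, 0.527, 0.166] pointing down, gripper open.
Joint ranges: [-3.03, 3.03], [-0.79, 2.21], [0.23, 2.52], [-1.04, 4.18], [0, 3.07], [-2.55, 2.55]. Speed limits (rad/s): [2.22, 2.22, 2.57, 3.14, 3.14, 3.14].

## Interface

Orientations are given as [roll, pitch, yaw] about the fixed x, y, z axes, in that order (R = Rz(yaw) Ry(pitch) Rx(roll)).
In Python, from station import get_obs, camera, ticket, ctrl gives the robot as it stands.
- The arm moves only by the tool step_arm, never from a script. Its argument "motion" is a list that holds one entry, the list of rows, each a list of 6 numbers: the shift along the tool's x, y, z in m, then the turn, a rotation vector about the tool's x, y, z in degrees. A call has 1 to 12 rows; each row shifts and turns the commanded pose from where the row before left it, along the tool's axes as they then stand; what a row does not reach is not made up. A row lasts 1/8 s, in which the tool goes at most 62.5 mm and 10.7 degrees, less where a joint would pass 70% of its speed; a pose out of reach is approached as far as the arm can. A call is refused whole if a number of a shift passes 0.0625 or a number of a turn 10.7, either way. A call with a gripper value outside its range is refused whole. "fingers" is the finger opening in m, from 0 to 0.094, set as the call begins (left out, the last holds). The fingers move at their own pace and stop on an object; "squeeze" is the grip in N (left out, the last holds). Time passes only in rows, so rows that do not move let the fingers close. It gives the time, the measured TCP pose, the force and the opening at its end, in the units of the state.
- get_obs(): the state, without advancing time (a new reading comes with each control period).
- camera(name): name is "scene" or "top"; returns a dict with "pixels" (384x512x3 uint8, red, green, blue), "fx", "fy", "cx", "cy" (pixels), "k1" (the pictures are not rectified: a ray, as slopes to the right and down, at radius r is drawn at 1 + k1 r^2 times it, then the intrinsics apply), "extrinsics" (4x4, takes a point from world to camera coordinates). Camera axes: x right, y up, looking along -z (the intrinsics and any distortion apply to the point x, -y, -z); pixel columns grow to the right and rows downward; lengths in m; the calibration is good to about 2 mm. A picture is of the moment at which its call begins. There is no depth.
- ticket.hand_in(): hands the job in, once; it reports no verdict.
The state is a dict: "time_s": time; "qpos": joint angles; "joint_vel": joint speeds; "tau": joint torques, N m; "ee_pos": TCP position; "eef_rot": TCP orientation; "force": force on the tool from outside, world axes, zero at the start; "moment": the same for the moment, N m; "grip_width": finger opening in m.
Only numpy, scipy, OpenCV 4.12 (cv2) and the standard library are available. Lean on these libraries where they do the work, as an engineer would, in place of code of your own. Each camera call takes 0.05 s, during which the arm holds its last target.

## Working session

There is one attempt and no reset: what is moved stays moved. The work goes in short steps, Python scripts to look and compute and a tool call to move; the robot and the scene stay as the last step left them, time stands still between calls to the robot, and variables do not carry over. Pictures are saved under pics/ and viewed, and the job is handed in when it is done.

Besides the shell and the picture viewer there is one more tool, called after "Call:" by a JSON object that holds its "method" and its "body", one argument or row to a line. step_arm: Moves the arm, as the interface text tells. Its arguments: {"type":"object","properties":{"motion":{"type":"array","items":{"type":"array","items":{"type":"array","items":{"type":"number"}}}},"fingers":{"type":"number"},"squeeze":{"type":"number"}},"required":["motion"]}

```bash
ls; mkdir -p pics
python3 - <<'E'
from station import get_obs,camera,ticket,ctrl
import cv2,numpy as np
for n in("scene","top"):
    c=camera(n); cv2.imwrite(f"pics/{n}0.png",c["pixels"][:,:,::-1])
    print(n,c["fx"],c["fy"],c["cx"],c["cy"],c["k1"]); print(np.round(c["extrinsics"],4))
    np.save(f"{n}0.npy",c["pixels"])
print(get_obs(),ctrl.hold_point_z)
E
```

```text
pics
scene 362.6737592951187 362.6737592951187 257.28064701076687 185.28234182227726 -0.06885091959181013
[[ 0.7816  0.6235 -0.0206 -0.4495]
 [-0.3621  0.4803  0.7989  0.1717]
 [ 0.508  -0.6169  0.6012 -1.269 ]
 [ 0.      0.      0.      1.    ]]
top 382.55147041147785 382.55147041147785 250.50502187890334 189.02938033837873 -0.07434254914418943
[[ 0.0119 -0.9999  0.0101 -0.0086]
 [ 0.9805  0.0136  0.1961 -0.5733]
 [-0.1963  0.0076  0.9805 -0.9814]
 [ 0.      0.      0.      1.    ]]
{'time_s': 0.1, 'qpos': array([ 1.21137453e+00,  3.00377048e-01,  1.52149764e+00, -4.10763714e-07,
        1.32070559e+00, -6.65991698e-02]), 'joint_vel': array([ 7.01980950e-04, -1.30890388e-05, -2.99911942e-05,  6.61819029e-04,
        2.75694844e-03,  1.73449486e-03]), 'tau': array([-8.25647967e-04, -5.32648015e+01, -3.53282154e+01,  7.08593731e-02,
        2.36415508e-02, -2.85292651e-05]), 'ee_pos': array([0.15866922, 0.52633723, 0.16587324]), 'eef_rot': array([-1.63699263,  1.5698087 , -1.92981516]), 'force': array([-0.08566955,  0.09948122,  0.14151443]), 'moment': array([ 0.0010504 ,  0.0186526 , -0.02239562]), 'grip_width': 0.09404014829570223} 0.0188
```

View pics/scene0.png

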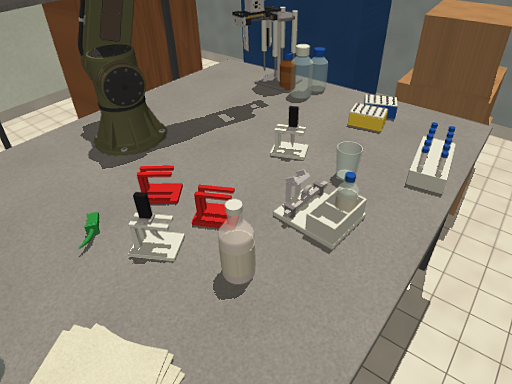

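View pics/top0.png

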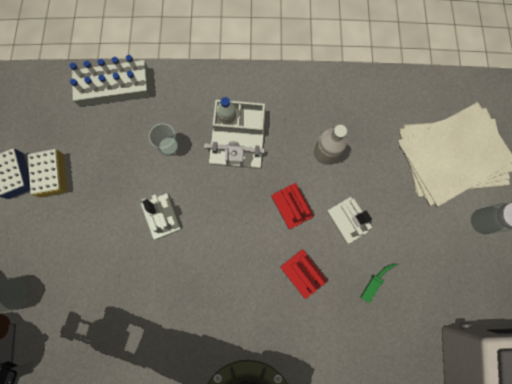

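Run:
```python
import cv2,numpy as np
s=cv2.imread("pics/scene0.png");t=cv2.imread("pics/top0.png")
def cr(im,x,y,w,h,k): return cv2.resize(im[y:y+h,x:x+w],None,fx=k,fy=k,interpolation=cv2.INTER_CUBIC)
a=np.hstack([cr(s,265,100,50,70,6),cr(s,120,185,70,84,5)[:420]])
b=np.hstack([cr(t,135,185,50,60,7),cr(t,325,190,50,60,7)])
cv2.imwrite("pics/cs0.png",a);cv2.imwrite("pics/ct0.png",b)
cv2.imwrite("pics/cc0.png",np.hstack([cr(s,270,160,100,90,4),cr(t,195,90,80,90,4)]))
```

```text
(no output)
```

View pics/cs0.png

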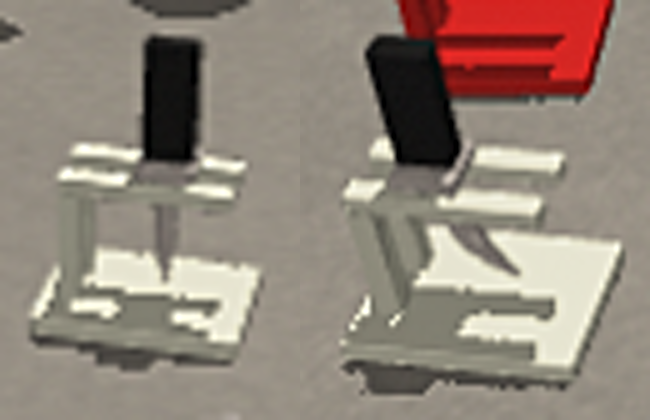

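View pics/ct0.png

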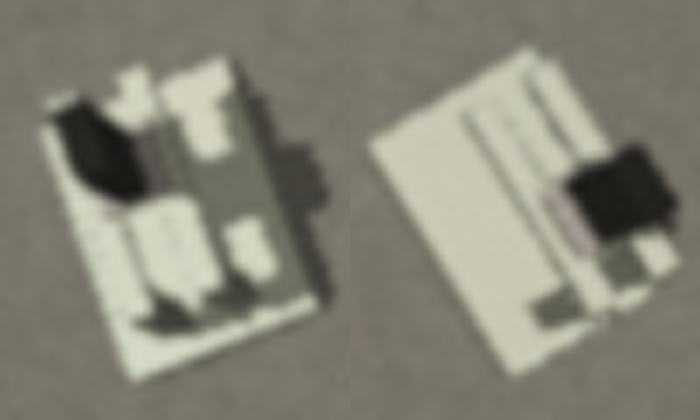

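View pics/cc0.png

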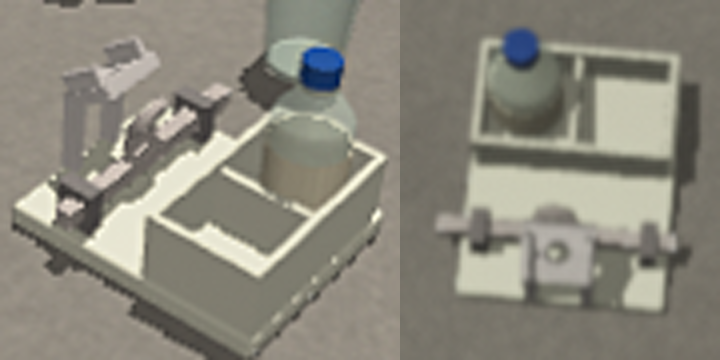

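```bash
cat > h.py <<'E'
import cv2,numpy as np
from scipy.spatial.transform import Rotation as R
D=np.diag([1,-1,-1.])
P={"scene":(362.6737592951187,257.28064701076687,185.28234182227726,-0.06885091959181013),"top":(382.55147041147785,250.50502187890334,189.02938033837873,-0.07434254914418943)}
import os
E=None
def load():
    global E
    if os.path.exists("ext.npz"): E=dict(np.load("ext.npz"))
    else:
        from station import camera
        E={n:camera(n)["extrinsics"] for n in P}; np.savez("ext.npz",**E)
load()
def K(n):
    f,cx,cy,k=P[n]; return np.array([[f,0,cx],[0,f,cy],[0,0,1.]]),np.array([k,0,0,0.])
def ray(n,uv):
    k,d=K(n); u=cv2.undistortPoints(np.array(uv,float).reshape(-1,1,2),k,d).reshape(-1,2)
    M=D@E[n][:3,:3]; t=D@E[n][:3,3]
    o=-M.T@t; v=np.c_[u,np.ones(len(u))]@M
    return o,v
def plane(n,uv,z):
    o,v=ray(n,uv); return o+v*((z-o[2])/v[:,2])[:,None]
def proj(n,X):
    k,d=K(n); M=D@E[n][:3,:3]; t=D@E[n][:3,3]
    return cv2.projectPoints(np.array(X,float).reshape(-1,1,3),cv2.Rodrigues(M)[0],t,k,d)[0].reshape(-1,2)
def tri(uv1,uv2):
    o1,v1=ray("scene",uv1);o2,v2=ray("top",uv2); out=[]
    for a,b in zip(v1,v2):
        s=np.linalg.lstsq(np.c_[a,-b],o2-o1,rcond=None)[0]
        p=o1+s[0]*a;q=o2+s[1]*b; out.append(np.r_[(p+q)/2,np.linalg.norm(p-q)])
    return np.array(out)
def crop(im,x,y,w,h,k,name,step=10):
    c=cv2.resize(im[y:y+h,x:x+w],None,fx=k,fy=k,interpolation=cv2.INTER_CUBIC)
    for i in range((-x)%step,w,step):
        cv2.line(c,(i*k+k//2,0),(i*k+k//2,6),(0,0,255),1);cv2.putText(c,str(x+i),(i*k,16),0,.33,(0,0,255),1)
    for j in range((-y)%step,h,step):
        cv2.line(c,(0,j*k+k//2),(6,j*k+k//2),(0,0,255),1);cv2.putText(c,str(y+j),(8,j*k+8),0,.33,(0,0,255),1)
    cv2.imwrite("pics/"+name,c)
E
python3 - <<'E'
from h import *
t=cv2.imread("pics/top0.png");s=cv2.imread("pics/scene0.png")
crop(t,200,90,75,85,7,"g_tc.png");crop(t,322,190,60,60,9,"g_tp.png");crop(s,120,185,75,82,7,"g_sp.png");crop(s,265,160,110,90,7,"g_sc.png")
E
```

```text
(no output)
```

View pics/g_tc.png

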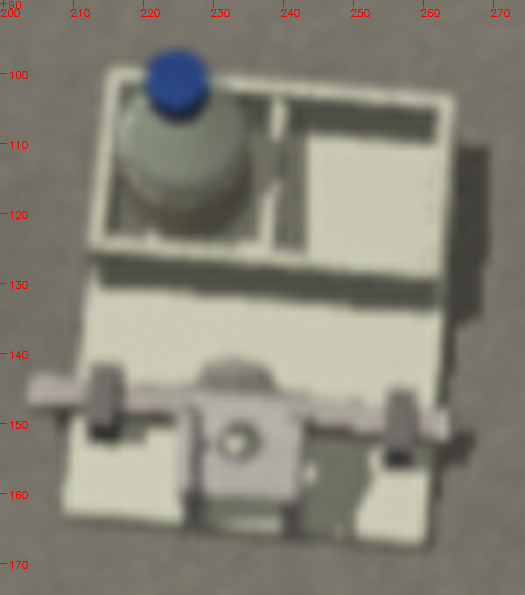

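View pics/g_tp.png

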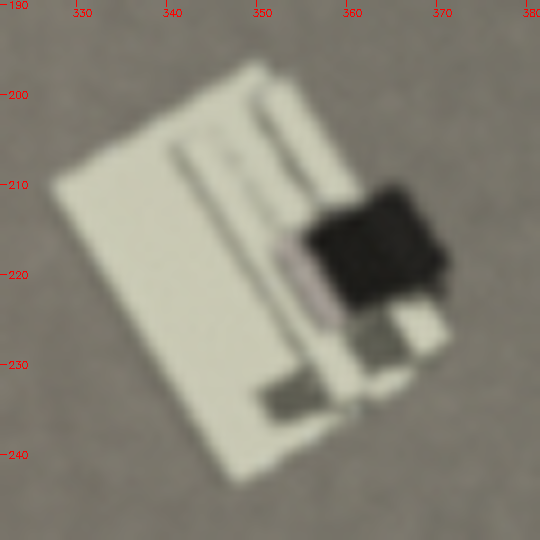

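View pics/g_sp.png

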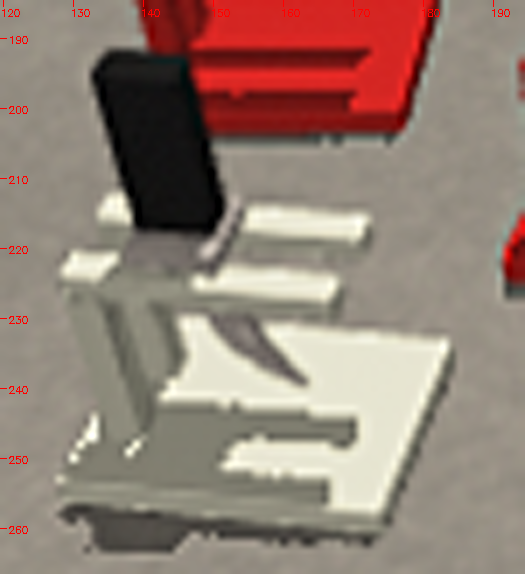

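View pics/g_sc.png

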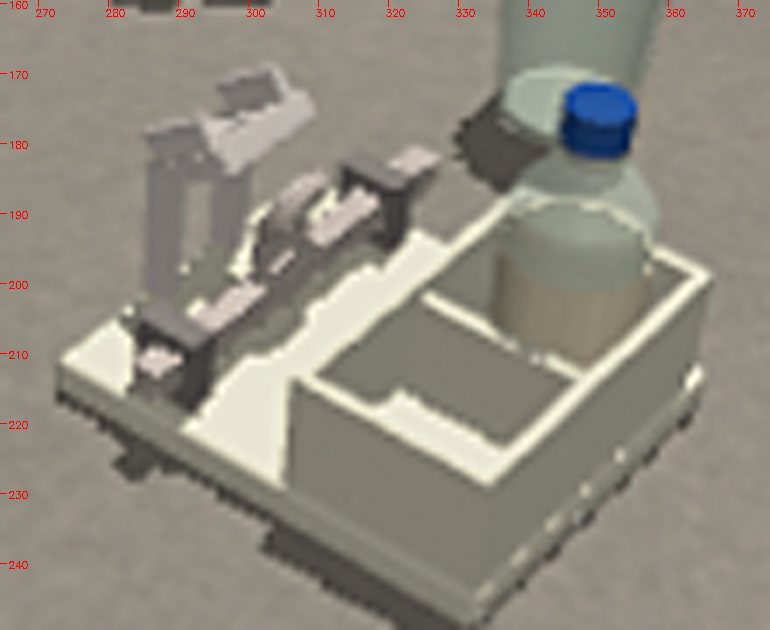

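Run:
```python
from h import *
t=cv2.imread("pics/top0.png");s=cv2.imread("pics/scene0.png")
def enh(im): return np.clip(im.astype(float)*4.5-60,0,255).astype(np.uint8)
crop(enh(t),348,200,32,34,16,"e_t.png",5);crop(enh(s),128,186,32,50,12,"e_s.png",5)
print(t[205:228,352:376].max(2)); print(s[188:222,132:154].max(2))
```

```text
[[156 171 194 199 200 184 154 128 120 118 117 117 119 119 118 120 121 122
  120 122 123 121 120 121]
 [168 155 177 196 200 195 177 147 124 118 119 117 120 119 117 118 119 118
  119 120 121 121 118 119]
 [183 151 155 186 200 200 193 165 133 119 118 117 121 120 119 119 116 117
  117 119 119 120 119 120]
 [192 159 140 170 195 201 198 183 150 125 117 117 121 121 119 117 116 118
  116 116 117 119 122 121]
 [197 179 148 146 179 197 200 196 177 143 120 117 115 113 113 117 117 118
  117 116 117 119 121 121]
 [199 194 175 150 158 187 200 201 192 160 127 111  97  86  91 107 118 120
  117 117 118 119 120 119]
 [200 200 195 175 158 176 194 194 186 166 124  86  64  50  59  86 112 119
  119 120 119 120 119 117]
 [195 200 200 191 167 156 159 155 144 125  90  53  38  34  39  64 102 115
  120 120 120 119 118 116]
 [184 198 200 194 166 128 105  93  77  63  46  37  36  34  34  47  82 108
  117 120 120 118 116 114]
 [181 191 193 178 143  95  63  48  38  30  31  34  36  36  36  37  57  86
  111 120 120 119 114 114]
 [179 171 164 138  92  54  35  32  29  29  31  32  35  35  36  35  40  65
  104 119 118 11
[... 3686 characters left out ...]
7  19  20  19  19  19  18  17
   13   0 119 187]
 [144 154 228 235 238 243 184   0  13  17  18  18  18  19  18  18  20  16
    9   0 152 152]
 [148 146 182 184 195 208 202   0   8  12  15  16  15  17  18  19  17  13
    1  78 172 139]
 [146 143 137 133 134 139 133  48  17  24  18   7   8   9  10  10   8   6
   13 153 159  88]
 [146 145 134 131 132 139 133  97  81  85  85  81  82  73  57  57  55  37
   83 161 141  91]
 [144 143 134 131 133 136 114 108 110 113 114 115 115 111  99  98  93 124
  177 151  87 118]
 [137 131 129 131 134 126 114 119 120 119 116 117 114 113 112 104 139 203
  206 131  94 141]
 [208 206 207 221 213 122 125 123 124 122 120 121 120 117 115 107 146 190
  149  80 116 144]]
```

View pics/e_t.png

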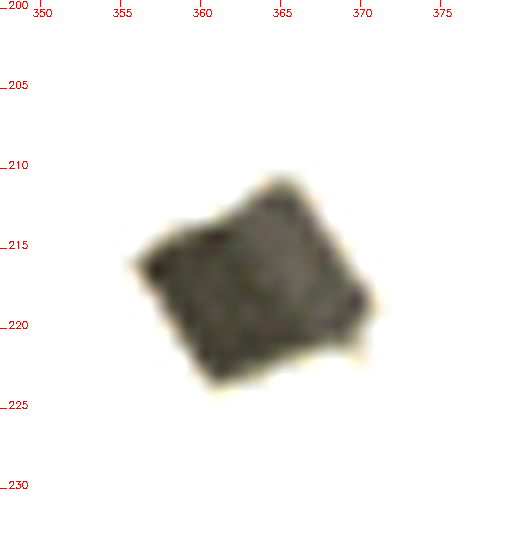

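View pics/e_s.png

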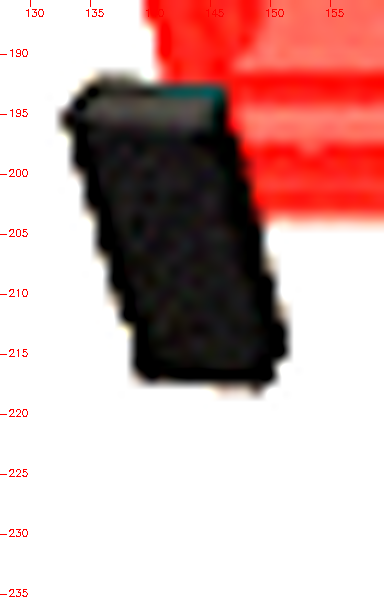

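```bash
cat > m1.py <<'E'
from h import *
for n in P:
    o,_=ray(n,[[1,1]]); print(n,"cam",o.round(3))
deg=np.degrees
def yaw(a,b): d=b-a; return deg(np.arctan2(d[1],d[0])),np.linalg.norm(d[:2])*1e3
# top handle edges
e=np.array([[366.7,211],[367.3,212],[367.9,213],[368.7,214],[369.3,215],[369.8,216],[370.65,217],[371.25,218]])
p=plane("top",e,.157); print("right edge yaw",yaw(p[-1],p[0]))
l=np.array([[355.6,217],[356.4,218],[357,219],[357.5,220],[358.2,221],[358.7,222],[359.4,223]])
q=plane("top",l,.093); print("left edge yaw",yaw(q[-1],q[0]))
c=plane("top",[[365.5,210.2],[371.4,219]],.157); print("top edge len",yaw(c[1],c[0]),c.mean(0))
b=plane("top",[[355.5,216],[360.8,224.2]],.093);print("bot edge len",yaw(b[1],b[0]),b.mean(0))
# scene
f=plane("scene",[[139.0,217.3],[150.6,217.6]],.093);print("scene bot",yaw(f[0],f[1]),f.mean(0))
g=plane("scene",[[133.0,196],[146.6,196.5]],.157);print("scene top",yaw(g[0],g[1]),g.mean(0))
B=plane("top",[[326.8,210.2],[347.8,243.2],[350.3,196.3]],.012);print("base long",yaw(B[1],B[0]),"short",yaw(B[0],B[2]));print(B.round(4))
bs=plane("scene",[[174.5,257.3],[185,233],[128,253]],.012)
print("scene base short",yaw(bs[0],bs[1]),"long",yaw(bs[2],bs[0]),bs.round(4))
E
python3 m1.py
```

```text
scene cam [ 1.058 -0.585  0.616]
top cam [0.37  0.007 1.075]
right edge yaw (np.float64(31.560065089724617), np.float64(20.070799367511132))
left edge yaw (np.float64(31.0934972706884), np.float64(18.19338828274987))
top edge len (np.float64(32.43116258204654), np.float64(25.463024737169775)) [ 0.49366296 -0.28902867  0.157     ]
bot edge len (np.float64(31.64090329547252), np.float64(25.007063511462235)) [ 0.48762862 -0.28175493  0.093     ]
scene bot (np.float64(35.46433721756464), np.float64(26.164773894145718)) [ 0.49249241 -0.28713362  0.093     ]
scene top (np.float64(34.00750661546561), np.float64(29.297463128344745)) [ 0.49975332 -0.2890229   0.157     ]
base long (np.float64(31.61975741604165), np.float64(107.99392041469372)) short (np.float64(-59.29592041031869), np.float64(79.66919419309988))
[[ 0.5245 -0.2172  0.012 ]
 [ 0.4325 -0.2739  0.012 ]
 [ 0.5652 -0.2857  0.012 ]]
scene base short (np.float64(120.01827800791683), np.float64(77.25172505129925)) long (np.float64(31.415327016350595), np.float64(109.93545120154437)) [[ 0.5664 -0.2832  0.012 ]
 [ 0.5277 -0.2163  0.012 ]
 [ 0.4726 -0.3405  0.012 ]]
```

```bash
cat >> h.py <<'E'
def toolR(rpy): return R.from_euler("xyz",rpy).as_matrix()
def plan(target_p,target_R,o=None,tcp=True):
    "total shift in current tool axes and rotvec (deg) in tool axes"
    if o is None:
        from station import get_obs; o=get_obs()
    Rc=toolR(o["eef_rot"]); d=Rc.T@(np.array(target_p)-o["ee_pos"])
    w=np.degrees(R.from_matrix(Rc.T@target_R).as_rotvec()); return d,w
E
python3 - <<'E'
from h import *
from station import get_obs
o=get_obs(); Rc=toolR(o["eef_rot"]); print(Rc.round(3))
E
```

```text
[[-0.     0.289  0.957]
 [-0.001  0.957 -0.289]
 [-1.    -0.001 -0.   ]]
```

```bash
cat >> h.py <<'E'
def down(yaw_deg,lean=0.):
    """tool x down, tool y at yaw; lean: rotation about tool y in deg"""
    a=np.radians(yaw_deg); x=np.array([0,0,-1.]); y=np.array([np.cos(a),np.sin(a),0]); z=np.cross(x,y)
    M=np.c_[x,y,z]; return M@R.from_rotvec([0,np.radians(lean),0]).as_matrix()
def rows(p0,R0,p1,R1,n,prn=True):
    """shift/turn rows, straight line"""
    w=R.from_matrix(R0.T@R1).as_rotvec(); out=[];p=np.array(p0);Rc=R0
    for i in range(n):
        pt=p0+(np.array(p1)-p0)*(i+1)/n; Rt=R0@R.from_rotvec(w*(i+1)/n).as_matrix()
        s=np.round(Rc.T@(pt-p),4); r=np.round(np.degrees(R.from_matrix(Rc.T@Rt).as_rotvec()),1)
        p=p+Rc@s; Rc=Rc@R.from_rotvec(np.radians(r)).as_matrix()
        out.append([*s.tolist(),*r.tolist()])
    if prn: print(str([[round(x,4)+0 for x in q] for q in out]).replace(" ",""),"end err mm",((p-p1)*1e3).round(2))
    return p,Rc
def now():
    from station import get_obs
    o=get_obs(); return o["ee_pos"],toolR(o["eef_rot"]),o
E
python3 - <<'E'
from h import *
p,Rc,o=now()
p1=p+np.array([0,0,.1])
rows(p,Rc,p1,Rc,2)
q,Rq=rows(p1,down(73.2),[.4914,-.2838,.26],down(-58.5),18)
print(plane("top",[[333,160]],0),plane("top",[[165,145]],0))
E
```

```text
[[-0.05,0.0,0.0,0.0,0.0,0.0],[-0.05,-0.0001,0.0,0.0,0.0,0.0]] end err mm [-0.   -0.03  0.  ]
[[0.0003,-0.0377,0.0307,7.3,0.0,0.0],[0.0004,-0.0336,0.0353,7.3,0.0,0.0],[0.0003,-0.0288,0.0392,7.4,0.0,0.0],[0.0003,-0.0235,0.0426,7.3,0.0,0.0],[0.0004,-0.0179,0.0452,7.3,0.0,0.0],[0.0003,-0.012,0.0472,7.3,0.0,0.0],[0.0003,-0.0059,0.0483,7.3,0.0,0.0],[0.0004,0.0003,0.0487,7.3,0.0,0.0],[0.0003,0.0064,0.0482,7.4,0.0,0.0],[0.0003,0.0127,0.047,7.3,0.0,0.0],[0.0004,0.0184,0.045,7.3,0.0,0.0],[0.0003,0.0241,0.0423,7.3,0.0,0.0],[0.0003,0.0292,0.0389,7.3,0.0,0.0],[0.0004,0.034,0.0349,7.3,0.0,0.0],[0.0003,0.0381,0.0302,7.3,0.0,0.0],[0.0003,0.0416,0.0252,7.4,0.0,0.0],[0.0004,0.0445,0.0197,7.3,0.0,0.0],[0.0003,0.0467,0.0138,7.3,0.0,0.0]] end err mm [-0.02 -0.04  0.02]
[[ 0.6747265 -0.2421801  0.       ]] [[0.71323257 0.2512641  0.        ]]
```

Candidates for the bent pin:
- A black-handled pin in a white stand, at scene (143,205) / top (363,217). Its rod curves to the stand's +x.
- A black-handled pin in a white stand, at scene (293,117) / top (150,206). Its rod is straight.
- The green look-alike lying at scene (90,230) / top (375,285).

The red stands, at top (292,205) and (304,273), are decoys. I choose the first: the close crop shows its curved rod at scene (155,235). The stand and pin measurements agree, with yaw about 31.5° and the pin at about (0.491, -0.284).

Call:
{"method": "step_arm", "body": {
  "motion": [
    [[-0.05,0,0,0,0,0],[-0.05,0,0,0,0,0],[0,-0.038,0.031,7.3,0,0],[0,-0.034,0.035,7.3,0,0],[0,-0.029,0.039,7.3,0,0],[0,-0.024,0.043,7.3,0,0],[0,-0.018,0.045,7.3,0,0],[0,-0.012,0.047,7.3,0,0],[0,-0.006,0.048,7.3,0,0],[0,0,0.049,7.3,0,0],[0,0.006,0.048,7.3,0,0],[0,0.013,0.047,7.3,0,0]]
  ],
  "fingers": 0.06
}}

```text
time_s: 1.7
ee_pos: [0.3433, 0.0741, 0.2665]
eef_rot: [1.725, 1.57, 0.154]
force: [-0.1, -0.0, 0.7]
grip_width: 0.0601
```

Run:
```python
from h import *
p,Rc,o=now(); print(Rc.round(3))
rows(p,Rc,[.4914,-.2838,.20],down(-58.5),9)
```

```text
[[ 0.001  1.    -0.   ]
 [ 0.    -0.    -1.   ]
 [-1.     0.001 -0.   ]]
[[0.0074,0.0165,0.0398,6.5,0.0,0.0],[0.0074,0.0208,0.0376,6.5,0.0,0.0],[0.0074,0.025,0.035,6.5,0.0,0.0],[0.0074,0.0288,0.032,6.5,0.0,0.0],[0.0074,0.0322,0.0286,6.5,0.0,0.0],[0.0074,0.0353,0.0246,6.5,0.0,0.0],[0.0074,0.0378,0.0206,6.5,0.0,0.0],[0.0073,0.0399,0.0161,6.5,0.0,0.0],[0.0074,0.0414,0.0115,6.5,0.0,0.0]] end err mm [-0.01  0.05  0.04]
```

Call:
{"method": "step_arm", "body": {
  "motion": [
    [[0.007,0.017,0.04,6.5,0,0],[0.007,0.021,0.038,6.5,0,0],[0.007,0.025,0.035,6.5,0,0],[0.007,0.029,0.032,6.5,0,0],[0.007,0.032,0.029,6.5,0,0],[0.007,0.035,0.025,6.5,0,0],[0.007,0.038,0.021,6.5,0,0],[0.007,0.04,0.016,6.5,0,0],[0.007,0.041,0.012,6.5,0,0],[0,0,0,0,0,0]]
  ],
  "fingers": 0.04
}}

```text
time_s: 2.95
ee_pos: [0.4919, -0.2849, 0.2016]
eef_rot: [-1.069, 1.568, 2.623]
force: [-0.2, -0.4, 0.4]
grip_width: 0.0402
```

Run:
```python
from h import *
from station import camera
p,Rc,o=now(); print(p,Rc.round(3))
rows(p,Rc,[.4914,-.2838,.111],down(-58.5),4)
s=camera("scene")["pixels"][:,:,::-1]; t=camera("top")["pixels"][:,:,::-1]
crop(s,110,120,85,150,4,"s1.png"); crop(t,320,170,90,90,6,"t1.png")
```

```text
[ 0.49185309 -0.28486513  0.20164511] [[-0.002  0.523 -0.852]
 [ 0.001 -0.852 -0.523]
 [-1.    -0.002  0.001]]
[[0.0227,-0.0002,-0.0001,0.0,0.0,0.0],[0.0226,-0.0003,0.0,0.0,0.0,0.1],[0.0227,-0.0003,-0.0001,0.0,0.1,0.0],[0.0226,-0.0002,0.0,0.0,0.0,0.0]] end err mm [-0.02 -0.04  0.05]
```

View pics/s1.png

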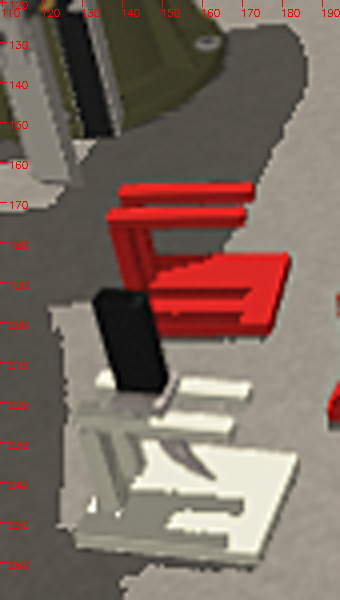

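View pics/t1.png

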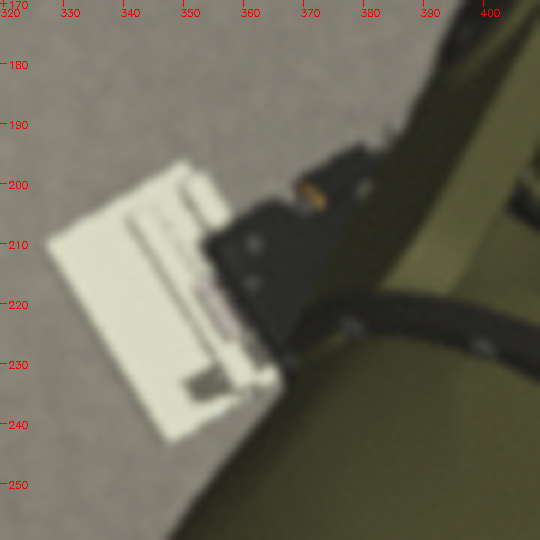

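Run:
```python
from h import *
from station import camera
p,Rc,o=now()
print(proj("scene",[p,p-Rc[:,0]*.019,p+Rc[:,1]*.02,p-Rc[:,1]*.02,[.4914,-.2838,.157]]))
s=camera("scene")["pixels"][:,:,::-1]; crop(s,60,60,200,200,3,"s2.png",20)
```

```text
[[134.94677111 175.37899134]
 [132.83365498 167.5542815 ]
 [131.05906149 181.26400901]
 [138.67738554 169.74169495]
 [139.38233926 193.48423164]]
```

View pics/s2.png

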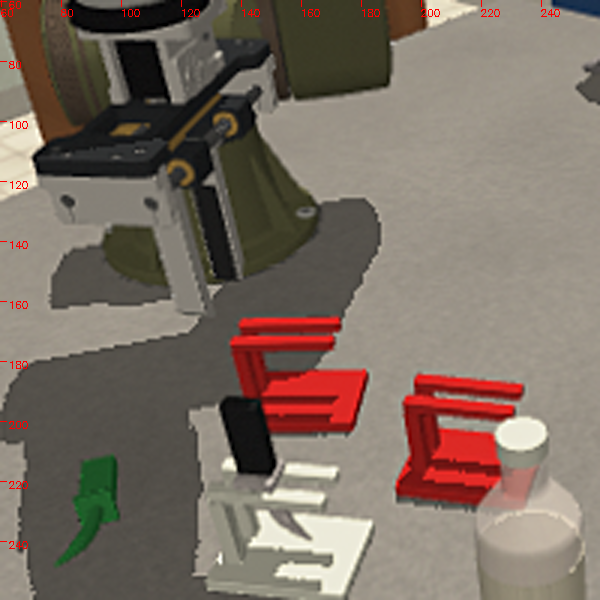

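Run:
```python
from h import *
from station import camera
p,Rc,o=now()
x,y,z=Rc.T
for n in P:
    s=camera(n)["pixels"][:,:,::-1].copy()
    k=3
    im=cv2.resize(s,None,fx=k,fy=k,interpolation=cv2.INTER_CUBIC)
    def dot(X,c):
        for u in proj(n,X): cv2.circle(im,(int(u[0]*k+1),int(u[1]*k+1)),3,c,-1)
    dot([p,p-.019*x],(0,0,255))
    dot([p+a*y+b*z for a in(.02,-.02,.032,-.032) for b in(.008,-.008)],(0,255,255))
    dot([p-.097*x+a*y+b*z for a in(.0885,-.0885) for b in(.0375,-.0375)],(255,0,255))
    u=proj(n,[p])[0]; x0=int(max(0,u[0]-90))*k;y0=int(max(0,u[1]-110))*k
    cv2.imwrite(f"pics/d_{n}.png",im[y0:y0+560,x0:x0+560])
```

```text
(no output)
```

View pics/d_scene.png

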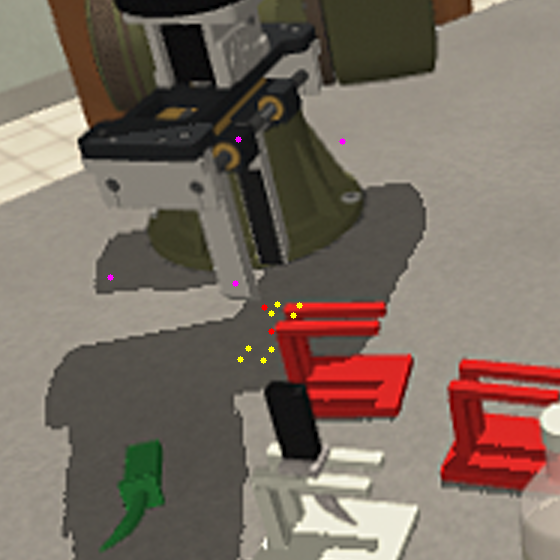

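View pics/d_top.png

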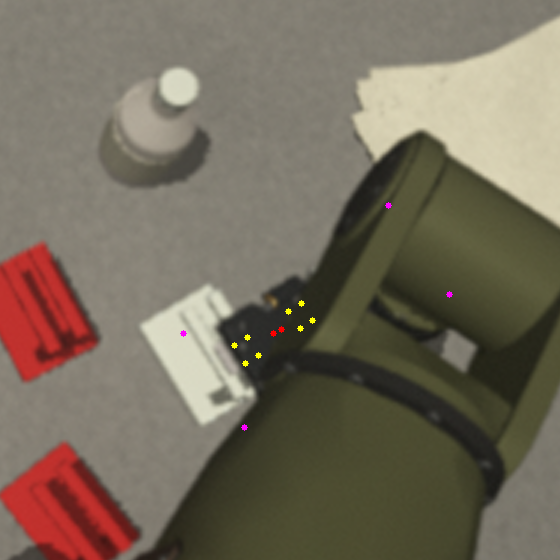

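Run:
```python
from h import *
p=np.array([.15867,.52634,.16587]);Rc=toolR([-1.63699263,  1.5698087 , -1.92981516]);x,y,z=Rc.T
s=cv2.imread("pics/scene0.png");k=5
im=cv2.resize(s[0:120,200:330],None,fx=k,fy=k,interpolation=cv2.INTER_CUBIC)
def dot(X,c):
    for u in proj("scene",X): cv2.circle(im,(int((u[0]-200)*k+2),int(u[1]*k+2)),3,c,-1)
dot([p,p-.019*x],(0,0,255))
dot([p+a*y+b*z for a in(.047,-.047,.0595,-.0595) for b in(.008,-.008)],(0,255,255))
dot([p-.097*x+a*y+b*z for a in(.0885,-.0885) for b in(.0375,-.0375)],(255,0,255))
cv2.imwrite("pics/d_init.png",im)
```

```text
(no output)
```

View pics/d_init.png

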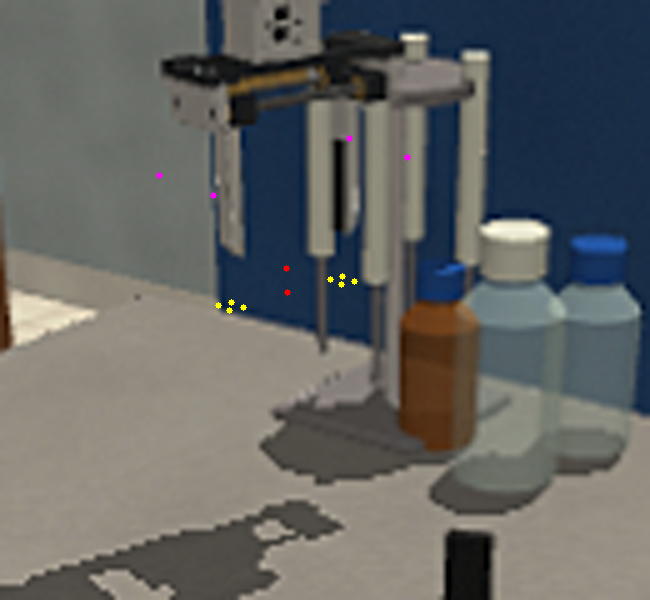

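Run:
```python
from h import *
from station import camera
p,Rc,o=now()
u=proj("top",[p])[0]; x0=int(max(0,u[0]-90));y0=int(max(0,u[1]-110)); print(u,x0,y0)
tp=np.array([[220,328]])/3.+[x0,y0]; sc=np.array([[150,77.7]])
print(tp, tri(sc,tp)); print("pred end corner", (p-.097*Rc[:,0]-.0885*Rc[:,1]-.0375*Rc[:,2]).round(3))
s=camera("scene")["pixels"][:,:,::-1];t=camera("top")["pixels"][:,:,::-1]
crop(s,60,50,110,125,6,"s3.png"); crop(t,340,175,60,60,10,"t3.png")
t0=cv2.imread("pics/top0.png"); crop(t0,0,260,100,124,5,"t0l.png")
print(proj("top",[[.15867,.52634,.16587],[.15867,.52634,.2587]]))
```

```text
[371.95163506 212.60859389] 281 102
[[354.33333333 211.33333333]] [[ 0.47154259 -0.19146385  0.37243258  0.00400738]]
pred end corner [ 0.477 -0.187  0.301]
[[ 20.82217346 352.42860503]
 [ -3.8887257  361.59477213]]
```

View pics/s3.png

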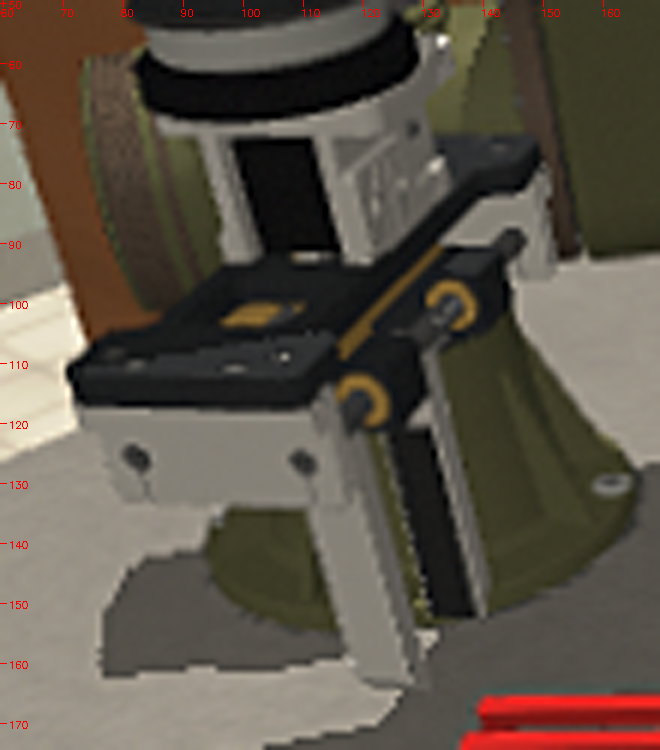

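View pics/t3.png

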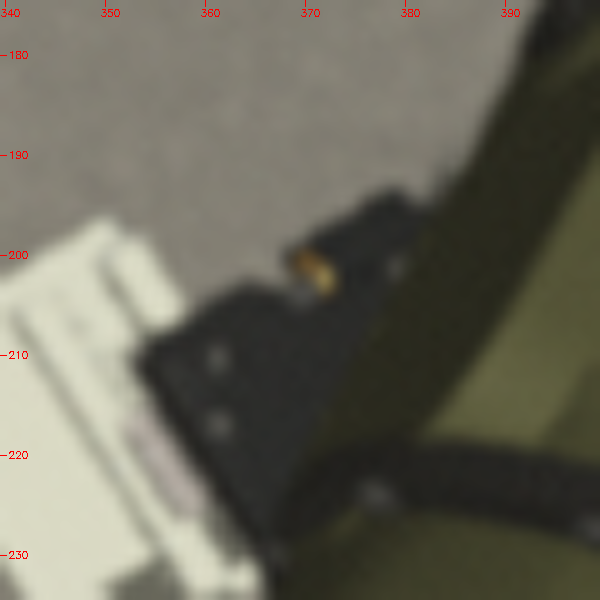

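View pics/t0l.png

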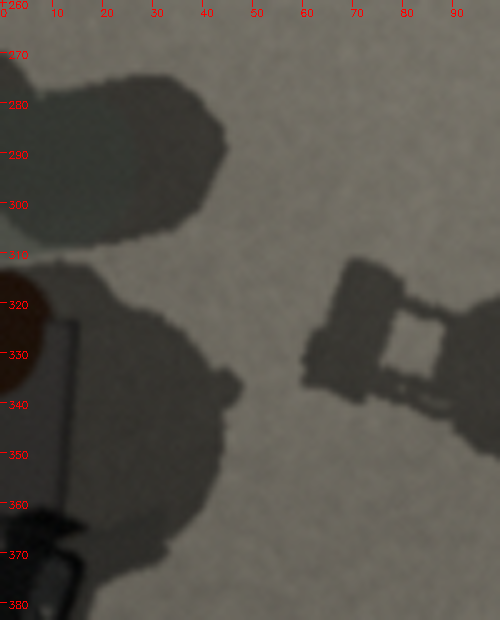

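The scene picture shows the drawn finger ends at about (132,160), where I would expect (135,175). That puts the visible fingers about 40 mm short of the reported TCP along the tool axis, and I saw the same offset in the first picture. I'll go down in stages and check against the camera and the force reading.

Call:
{"method": "step_arm", "body": {
  "motion": [
    [[0.028,0,0,0,0,0],[0.028,-0.001,0,0,0.1,0.1],[0.028,-0.0005,0,0,0,0],[0,0,0,0,0,0]]
  ]
}}

```text
time_s: 3.8
ee_pos: [0.4906, -0.2811, 0.1182]
eef_rot: [-2.101, 1.57, 1.595]
force: [0.5, -0.1, -0.5]
grip_width: 0.0406
```

Run:
```python
from h import *
from station import camera
p,Rc,o=now();print(p,Rc.round(4))
s=camera("scene")["pixels"][:,:,::-1];t=camera("top")["pixels"][:,:,::-1]
crop(s,90,120,100,120,6,"s4.png")
```

```text
[ 0.49056718 -0.2810612   0.11817824] [[-0.000e+00  5.264e-01 -8.503e-01]
 [ 1.000e-03 -8.503e-01 -5.264e-01]
 [-1.000e+00 -9.000e-04 -5.000e-04]]
```

View pics/s4.png

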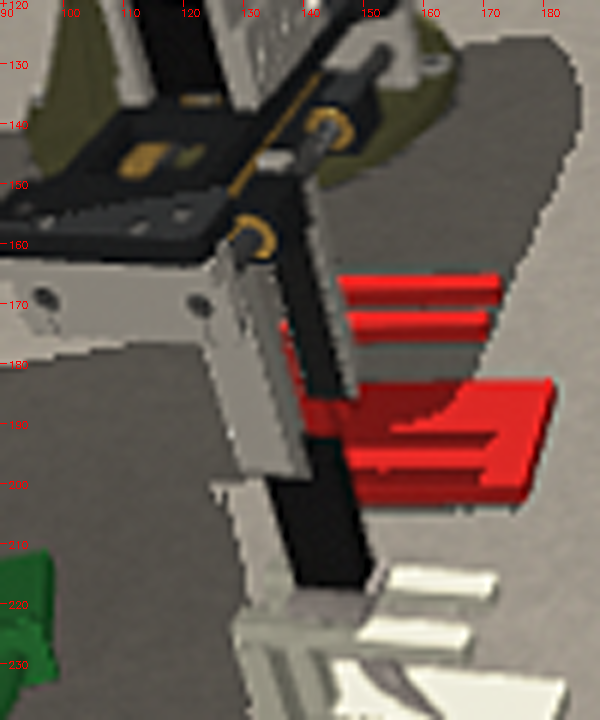

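Run:
```python
from h import *
p,Rc,o=now();x,y,z=Rc.T
for d in(0,.03,.035,.04,.045):
    print(d,proj("scene",[p-d*x+a*y+b*z for a in(.0203,.0325) for b in(.008,-.008)]).round(1).tolist())
```

```text
0 [[136.8, 212.4], [144.0, 212.9], [134.6, 216.2], [141.8, 216.7]]
0.03 [[133.5, 201.3], [140.9, 201.8], [131.2, 205.1], [138.7, 205.6]]
0.035 [[133.0, 199.5], [140.4, 199.9], [130.7, 203.2], [138.1, 203.7]]
0.04 [[132.4, 197.6], [139.8, 198.0], [130.1, 201.3], [137.6, 201.8]]
0.045 [[131.9, 195.6], [139.3, 196.1], [129.5, 199.4], [137.0, 199.9]]
```

Call:
{"method": "step_arm", "body": {
  "motion": [
    [[0.015,0.0025,0.0005,0,0,0],[0.013,0,0,0,0,0],[0,0,0,0,0,0]]
  ]
}}

```text
time_s: 4.28
ee_pos: [0.4917, -0.284, 0.0901]
eef_rot: [-2.868, 1.57, 0.827]
force: [-0.1, -0.1, 0.2]
grip_width: 0.0398
```

Run:
```python
from h import *
from station import camera
p,Rc,o=now();print(p,Rc.round(4),o["force"],o["moment"])
s=camera("scene")["pixels"][:,:,::-1]
crop(s,100,150,90,110,6,"s5.png")
```

```text
[ 0.4916999  -0.28399106  0.09007027] [[ 6.000e-04  5.257e-01 -8.506e-01]
 [ 6.000e-04 -8.506e-01 -5.257e-01]
 [-1.000e+00 -2.000e-04 -8.000e-04]] [-0.11197409 -0.06113179  0.23891016] [-0.01404861  0.07345108 -0.0305231 ]
```

View pics/s5.png

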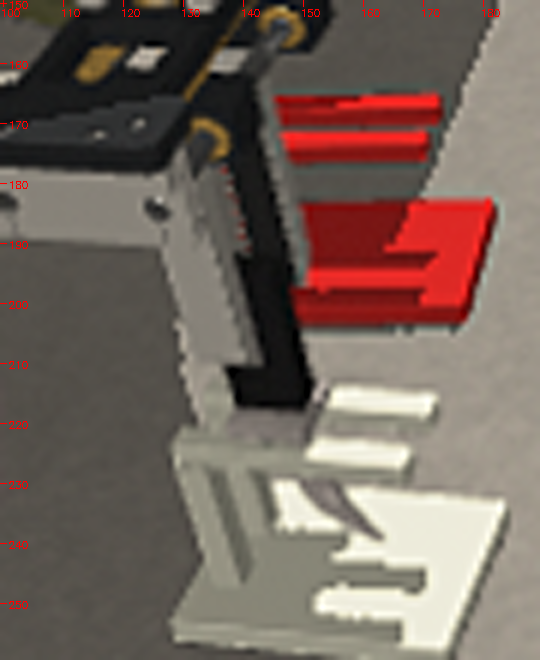

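Call:
{"method": "step_arm", "body": {
  "motion": [
    [[0.004,0,0,0,0,0],[0.003,0,0,0,0,0]]
  ]
}}

```text
time_s: 4.58
ee_pos: [0.4924, -0.2843, 0.0843]
eef_rot: [2.315, 1.568, -0.273]
force: [0.7, 0.5, 0.1]
grip_width: 0.0401
```

Call:
{"method": "step_arm", "body": {
  "motion": [
    [[0.003,0,0,0,0,0],[0,0,0,0,0,0]]
  ]
}}

```text
time_s: 4.82
ee_pos: [0.4922, -0.2843, 0.0812]
eef_rot: [2.394, 1.569, -0.194]
force: [0.3, -0.1, 0.4]
grip_width: 0.0399
```

Call:
{"method": "step_arm", "body": {
  "motion": [
    [[0.005,0,0,0,0,0],[0.004,0,0,0,0,0]]
  ]
}}

```text
time_s: 5.08
ee_pos: [0.4922, -0.2843, 0.072]
eef_rot: [2.367, 1.568, -0.221]
force: [0.3, 0.3, -0.3]
grip_width: 0.0399
```

Call:
{"method": "step_arm", "body": {
  "motion": [
    [[0,0,0,0,0,0],[0,0,0,0,0,0],[0,0,0,0,0,0],[0,0,0,0,0,0]]
  ],
  "fingers": 0.0,
  "squeeze": 8
}}

```text
time_s: 5.58
ee_pos: [0.4923, -0.2843, 0.0724]
eef_rot: [2.35, 1.568, -0.238]
force: [-0.7, -0.3, 0.6]
grip_width: 0.0137
```

Call:
{"method": "step_arm", "body": {
  "motion": [
    [[0,0,0,0,0,0],[0,0,0,0,0,0]]
  ],
  "squeeze": 45
}}

```text
time_s: 5.82
ee_pos: [0.4923, -0.2843, 0.0724]
eef_rot: [2.329, 1.568, -0.259]
force: [-0.0, -0.3, -1.1]
grip_width: 0.0139
```

Call:
{"method": "step_arm", "body": {
  "motion": [
    [[-0.01,0,0,0,0,0],[-0.03,0,0,0,0,0],[-0.045,0,0,0,0,0],[-0.045,0,0,0,0,0],[-0.025,0,0,0,0,0],[0,0,0,0,0,0]]
  ]
}}

```text
time_s: 6.58
ee_pos: [0.4924, -0.2845, 0.2293]
eef_rot: [2.151, 1.565, -0.437]
force: [0.2, -1.0, -1.7]
grip_width: 0.0139
```

Run:
```python
from h import *
from station import camera
p,Rc,o=now();print(p,Rc.round(4),o["force"],o["moment"],o["grip_width"])
s=camera("scene")["pixels"][:,:,::-1]
cv2.imwrite("pics/s6f.png",s);crop(s,80,100,100,110,6,"s6.png")
```

```text
[ 0.49243449 -0.2844996   0.22931753] [[ 0.0053  0.5259 -0.8506]
 [-0.0025 -0.8506 -0.5259]
 [-1.      0.0049 -0.0032]] [ 0.17752829 -1.01191254 -1.6846699 ] [-0.02529215  0.18023163 -0.0509001 ] 0.013892035834314009
```

View pics/s6.png

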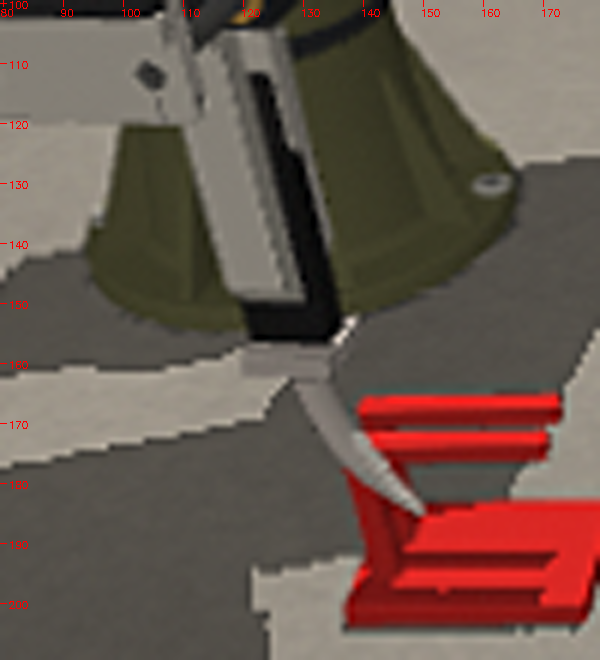

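```bash
cat >> h.py <<'E'
OFF=np.array([-.0126,0,0])   # pin origin in tool axes from reported TCP
def pin(p,Rc,off=None):
    off=OFF if off is None else off
    o=p+Rc@off; Rp=np.c_[-Rc[:,2],-Rc[:,1],-Rc[:,0]]; return o,Rp
TIP=np.array([.0286,0,-.0613])
E
python3 - <<'E'
from h import *
p,Rc,o=now(); po,Rp=pin(p,Rc)
pts=np.array([[.0286,0,-.0613],[0,0,0],[-.015,-.014,0],[.015,-.014,0],[-.015,-.014,.008],[.015,-.014,.008],[-.014,-.007,.008],[.014,-.007,.008]])
print(proj("scene",[po+Rp@q for q in pts]).round(1).tolist(), po)
E
```

```text
[[150.4, 186.2], [130.3, 160.2], [120.1, 163.8], [134.8, 164.5], [119.1, 160.3], [133.8, 161.0], [121.1, 158.4], [134.8, 159.0]] [ 0.49187333 -0.28417159  0.23995322]
```

```bash
cat >> h.py <<'E'
CO=np.array([.7613,.0360,0]);CY=-4.6
def carR(): return R.from_euler("z",CY,degrees=True).as_matrix()
def toolpose(th,d=(0,0,0),off=None):
    """tool TCP pose for pin at lean th (deg) on arc about C, plus shift d in carrier axes (m)"""
    off=OFF if off is None else off
    a=np.radians(th); Rp=np.array([[np.cos(a),0,np.sin(a)],[0,1,0],[-np.sin(a),0,np.cos(a)]])
    o=np.array([-.030,0,.130])+Rp@np.array([-.08,0,0])+np.array(d)
    Rw=carR()@Rp; po=CO+carR()@o
    Rt=np.c_[-Rw[:,2],-Rw[:,1],-Rw[:,0]]
    return po-Rt@off,Rt
E
python3 - <<'E'
from h import *
p,Rc,o=now()
for th,d in((20,(-.023,0,.033)),(20,(0,0,0)),(15,(0,0,0)),(-35,(0,0,0))):
    a,b=toolpose(th,d); print(th,a.round(4))
a,b=toolpose(20,(-.035,0,.05))
q,Rq=rows(p,Rc,a,b,11)
E
```

```text
20 [0.6292 0.0466 0.1785]
20 [0.6522 0.0448 0.1455]
15 [0.6511 0.0449 0.1385]
-35 [0.6733 0.0431 0.0738]
[[0.0029,-0.0197,-0.0255,3.3,-1.8,-0.6],[0.0023,-0.0211,-0.0245,3.2,-1.7,-0.6],[0.0019,-0.0223,-0.0233,3.3,-1.8,-0.6],[0.0013,-0.0237,-0.022,3.3,-1.8,-0.5],[0.001,-0.0249,-0.0207,3.2,-1.7,-0.6],[0.0006,-0.026,-0.0193,3.3,-1.8,-0.6],[0.0002,-0.0271,-0.0177,3.3,-1.8,-0.6],[0.0001,-0.0281,-0.0162,3.2,-1.8,-0.6],[-0.0002,-0.0289,-0.0146,3.3,-1.7,-0.6],[-0.0002,-0.0297,-0.0128,3.3,-1.8,-0.5],[-0.0004,-0.0304,-0.0112,3.2,-1.8,-0.6]] end err mm [0.04 0.04 0.04]
```

Call:
{"method": "step_arm", "body": {
  "motion": [
    [[0.003,-0.02,-0.0255,3.3,-1.8,-0.6],[0.002,-0.021,-0.0245,3.3,-1.8,-0.6],[0.002,-0.022,-0.0235,3.3,-1.8,-0.6],[0.001,-0.0235,-0.022,3.3,-1.8,-0.6],[0.001,-0.025,-0.0205,3.2,-1.8,-0.6],[0.001,-0.026,-0.0195,3.2,-1.8,-0.6],[0,-0.027,-0.0175,3.3,-1.8,-0.6],[0,-0.028,-0.016,3.2,-1.8,-0.6],[0,-0.029,-0.0145,3.3,-1.8,-0.6],[0,-0.0295,-0.013,3.3,-1.8,-0.5],[0,-0.0305,-0.011,3.2,-1.8,-0.6],[0,0,0,0,0,0]]
  ]
}}

```text
time_s: 8.12
ee_pos: [0.6168, 0.0489, 0.1918]
eef_rot: [0.001, 1.211, 3.064]
force: [-0.8, 0.2, -1.9]
grip_width: 0.0137
```

```bash
cat > look.py <<'E'
import sys
from h import *
from station import camera
tag=sys.argv[1]
s=camera("scene")["pixels"][:,:,::-1].copy();t=camera("top")["pixels"][:,:,::-1].copy()
cv2.imwrite(f"pics/S{tag}.png",s);cv2.imwrite(f"pics/T{tag}.png",t)
p,Rc,o=now(); print(p.round(4),o["force"].round(2),o["moment"].round(2),o["grip_width"].round(4),o["time_s"])
a,b=plan(*toolpose(20)); print("to th20",a.round(4),b.round(1))
po,Rp=pin(p,Rc); print("lean",np.degrees(np.arctan2((carR().T@Rp)[0,2],(carR().T@Rp)[2,2])).round(2),"tip",(po+Rp@TIP).round(4))
print("pred px tip, collar",[proj(n,[po+Rp@TIP,po]).round(1).tolist() for n in P])
crop(s,260,110,100,100,6,f"S{tag}c.png"); crop(t,190,100,80,80,7,f"T{tag}c.png")
E
python3 look.py a
```

```text
Traceback (most recent call last):
  File "look.py", line 7, in <module>
    p,Rc,o=now(); print(p.round(4),o["force"].round(2),o["moment"].round(2),o["grip_width"].round(4),o["time_s"])
                                                                            ^^^^^^^^^^^^^^^^^^^^^
AttributeError: 'float' object has no attribute 'round'
```

```bash
sed -i 's/o\["grip_width"\].round(4)/o["grip_width"]/' look.py; python3 look.py a
```

```text
[0.6168 0.0464 0.1946] [-0.31 -0.57 -2.03] [-0.02 -0.11  0.01] 0.013938153826257176 8.325
to th20 [ 0.0337 -0.0013 -0.0503] [ 0.   0.4 -0. ]
lean 20.39 tip [0.6266 0.0456 0.139 ]
pred px tip, collar [[[283.9, 153.8], [282.8, 128.8]], [[232.6, 161.8], [231.3, 156.4]]]
```

View pics/Sac.png

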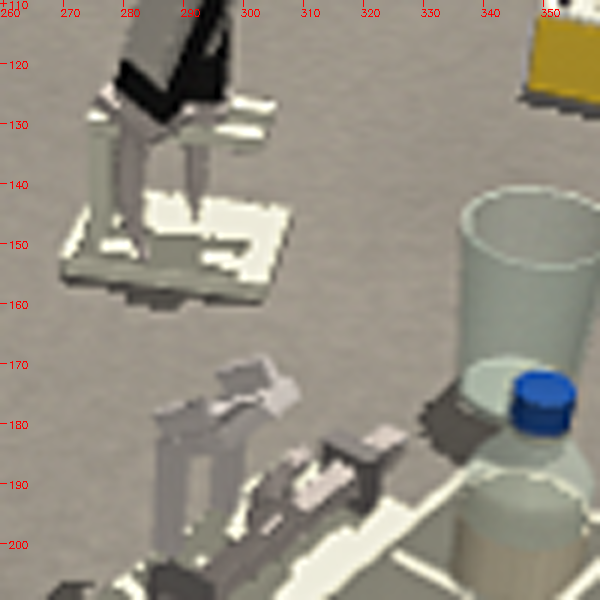

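View pics/Tac.png

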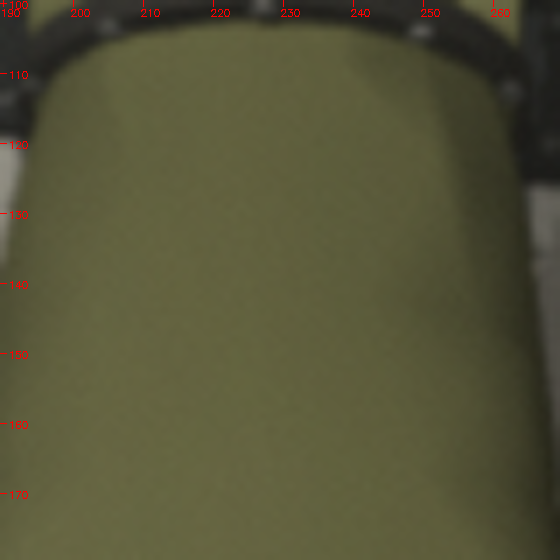

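Run:
```python
from h import *
t=cv2.imread("pics/top0.png");s=cv2.imread("pics/scene0.png")
crop(t,220,138,30,30,20,"z_t.png",5);crop(s,278,165,35,45,13,"z_s.png",5)
sa=cv2.imread("pics/Sa.png"); crop(sa,270,115,30,50,12,"z_sa.png",5)
```

```text
(no output)
```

View pics/z_t.png

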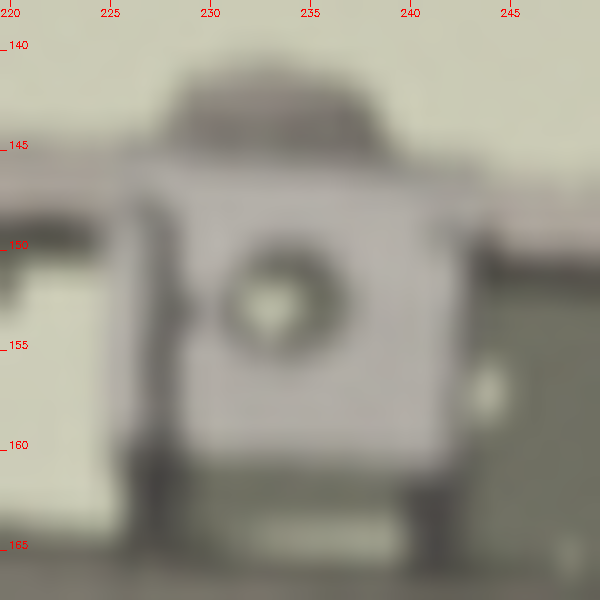

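View pics/z_s.png

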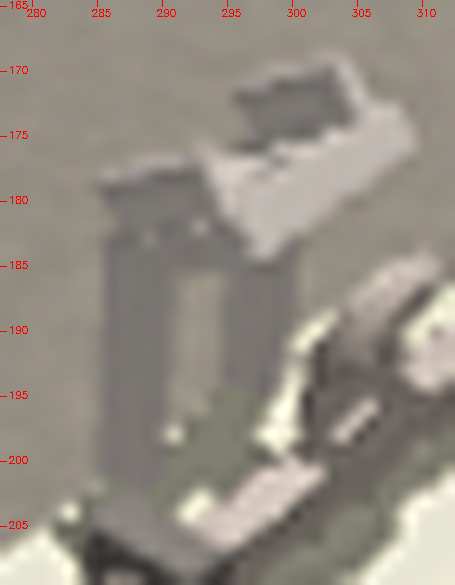

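View pics/z_sa.png

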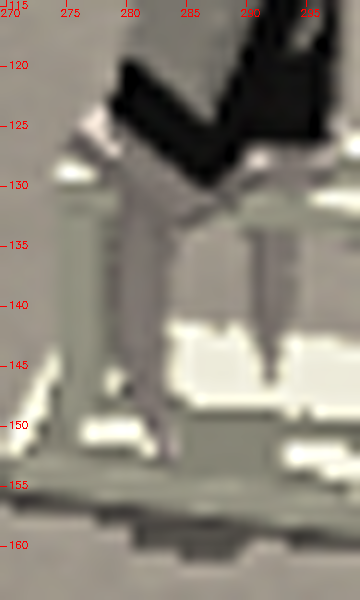

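```bash
cat > pc.py <<'E'
from h import *
import h
def car(X): return h.CO+np.array(X)@carR().T
n=np.array([-np.sin(np.radians(35)),0,np.cos(np.radians(35))]);t=np.array([n[2],0,-n[0]]);m=np.array([-.0955,0,.0841])
y=np.array([0,1,0])
pts={"mouth":m,"edge top -y":m+.02*t-.025*y,"edge top +y":m+.02*t+.025*y,"edge bot -y":m+.02*t-.01*n-.025*y,"edge bot +y":m+.02*t-.01*n+.025*y,"low top -y":m-.02*t-.025*y,"low top +y":m-.02*t+.025*y,
"base --":[-.11,-.075,.016],"base -+":[-.11,.075,.016],"base +-":[.07,-.075,.016],"base ++":[.07,.075,.016],"eye in line":[-.0676,0,.0594],"eye top +5.5":[-.0676+.017*np.cos(np.radians(62))-.004*np.sin(np.radians(62)),.0055,.0594+.017*np.sin(np.radians(62))]}
for k,v in pts.items(): print(k,car(v).round(4),[proj(c,[car(v)])[0].round(1).tolist() for c in P])
E
python3 pc.py
```

```text
mouth [0.6661 0.0437 0.0841] [[295.9, 177.8], [234.3, 153.0]]
edge top -y [0.6804 0.0174 0.0956] [[295.0, 181.1], [244.1, 146.8]]
edge top +y [0.6844 0.0673 0.0956] [[307.4, 172.3], [225.5, 145.1]]
edge bot -y [0.6862 0.017  0.0874] [[296.7, 184.8], [244.4, 145.7]]
edge bot +y [0.6902 0.0668 0.0874] [[309.1, 175.8], [225.9, 144.0]]
low top -y [0.6478 0.0201 0.0726] [[284.3, 183.4], [243.0, 160.9]]
low top +y [0.6518 0.0699 0.0726] [[296.7, 174.7], [224.7, 159.2]]
base -- [ 0.6456 -0.0299  0.016 ] [[271.6, 210.6], [260.7, 167.2]]
base -+ [0.6577 0.1196 0.016 ] [[307.6, 183.9], [208.5, 162.4]]
base +- [ 0.8251 -0.0444  0.016 ] [[331.6, 245.5], [265.9, 108.5]]
base ++ [0.8371 0.1051 0.016 ] [[365.5, 212.6], [215.5, 104.0]]
eye in line [0.6939 0.0414 0.0594] [[304.2, 190.2], [235.6, 146.0]]
eye top +5.5 [0.6988 0.0465 0.0744] [[307.3, 185.1], [233.6, 142.6]]
```

```bash
sed -i 's/^CO=.*/CO=np.array([.7623,.0373,0]);CY=-4.6/; s/^OFF=.*/OFF=np.array([-.0135,0,0])/' h.py
python3 - <<'E'
from h import *
p,Rc,o=now(); print(p.round(4))
a,b=toolpose(20); print(a)
rows(p,Rc,a,b,4)
E
```

```text
[0.6168 0.0464 0.1946]
[0.65286097 0.04610525 0.14467576]
[[0.0086,-0.0007,-0.0128,0.0,0.1,0.0],[0.0086,-0.0006,-0.0127,0.0,0.1,0.0],[0.0086,-0.0007,-0.0128,0.0,0.1,0.0],[0.0086,-0.0006,-0.0127,0.0,0.1,0.0]] end err mm [-0.01 -0.04  0.01]
```

Call:
{"method": "step_arm", "body": {
  "motion": [
    [[0.0085,-0.0005,-0.013,0,0.1,0],[0.0085,-0.0005,-0.013,0,0.1,0],[0.0085,-0.0005,-0.0125,0,0.1,0],[0.0085,-0.001,-0.0125,0,0,0],[0,0,0,0,0,0],[0,0,0,0,0,0]]
  ]
}}

```text
time_s: 9.07
ee_pos: [0.6533, 0.0468, 0.1456]
eef_rot: [-0.0, 1.221, 3.062]
force: [0.3, 0.3, -0.8]
grip_width: 0.0138
```

```bash
python3 look.py b
python3 - <<'E'
from h import *
s=cv2.imread("pics/Sb.png"); crop(s,275,145,40,50,12,"z_sb.png",5)
E
python3 pc.py | head -5
```

```text
[0.6533 0.0468 0.1461] [ 0.77 -0.   -2.  ] [ 0.   -0.11 -0.01] 0.0138627378496134 9.175
to th20 [ 0.0015  0.0008 -0.0001] [ 0.  0. -0.]
lean 20.02 tip [0.6638 0.046  0.0914]
pred px tip, collar [[[295.7, 174.7], [295.0, 150.8]], [[233.4, 153.1], [232.2, 147.5]]]
mouth [0.6671 0.045  0.0841] [[296.5, 177.7], [233.9, 152.7]]
edge top -y [0.6814 0.0187 0.0956] [[295.6, 181.0], [243.7, 146.4]]
edge top +y [0.6854 0.0686 0.0956] [[308.1, 172.2], [225.0, 144.7]]
edge bot -y [0.6872 0.0183 0.0874] [[297.3, 184.7], [243.9, 145.3]]
edge bot +y [0.6912 0.0681 0.0874] [[309.7, 175.7], [225.4, 143.6]]
```

View pics/z_sb.png

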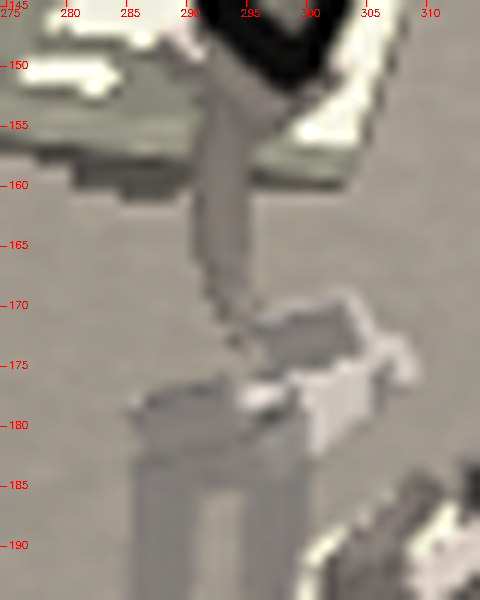

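```bash
cat >> h.py <<'E'
def rodpx(p,Rc,n="scene"):
    po,Rp=pin(p,Rc)
    return [(s,proj(n,[po+Rp@np.array([.08-.08*np.cos(np.radians(s)),0,-.08*np.sin(np.radians(s))])])[0].round(1).tolist()) for s in range(0,51,10)]
E
python3 - <<'E'
from h import *
p,Rc,o=now(); print(rodpx(p,Rc))
po,Rp=pin(p,Rc)
print(proj("scene",[po+Rp@np.array(q) for q in([-.015,-.014,0],[.015,-.014,0],[.015,.014,0])]).round(1).tolist())
s=cv2.imread("pics/Sb.png")
print(s[150:176,286:302].mean(2).astype(int))
E
```

```text
[(0, [295.0, 150.8]), (10, [293.6, 155.0]), (20, [293.0, 159.7]), (30, [293.2, 164.6]), (40, [294.1, 169.6]), (50, [295.7, 174.7])]
[[286.8, 149.2], [295.9, 157.1], [303.1, 152.4]]
[[129 128 115 101 103 108 114 123 117  67  28  10  13  14   8  13]
 [130 132 128 106 108 107 108 124 124 121  90  27  11  10  30  60]
 [130 131 133 133 127 119 104 109 122 122 119  90  51  44  94 122]
 [130 130 131 131 126  99 102 107 106 120 120 124 119  90  97 126]
 [129 132 134 136 136 126 103 114 106 109 117 117 111  93 146 210]
 [149 156 156 158 146 119 105 115 109 106 106 105  94 172 252 246]
 [146 145 144 146 140 106 109 117 115 108 106 116 135 180 248 240]
 [147 149 137 141 133 100 114 118 116 111 132 150 143 137 132 135]
 [ 73  67  75  91  95 102 115 119 117 112 126 143 141 141 139 142]
 [ 81  81  79  77  79  99 117 120 117 100  72  92 105 116 125 145]
 [ 77  78  77  83 103 112 117 121 118 103  92  89  88  86  89  85]
 [ 96  96  95 117 157  99 117 122 118 121 162 162 162 163 165 163]
 [165 163 162 163 149 100 118 122 118 119 161 158 157 156 156 155]
 [155 155 155 155 148 109 118 123 119 121 156 152 152 151 153 153]
 [149 150 150 151 144 108 116 123 119 121 152 152 152 153 153 152]
 [153 153 152 153 145 107 115 122 118 118 154 154 154 151 151 149]
 [154 155 153 154 147 116 112 124 125 129 155 153 154 154 153 154]
 [152 151 152 151 154 147 104 115 118 134 155 152 152 152 151 151]
 [151 150 150 150 151 146 113 117 120 128 155 152 150 148 148 150]
 [151 152 151 151 150 144 106 117 131 137 145 149 153 156 156 157]
 [150 153 155 152 151 154 145 106 128 143 126 156 168 172 169 157]
 [149 150 151 150 151 155 145 111 123 127 146 160 149 116 117 117]
 [151 151 150 147 147 151 155 154 136 127 112 119 119 121 122 124]
 [149 150 149 148 148 147 148 142 106 132 136 122 125 127 128 127]
 [150 152 150 148 149 151 152 155 149 140 157 130 125 123 121 117]
 [151 153 152 152 151 151 155 152 155 153 143 135 118 131 125 123]]
```

Call:
{"method": "step_arm", "body": {
  "motion": [
    [[0.0015,0.0005,0,0,0,0],[0.0035,0,-0.0007,0,2.5,0],[0.0035,0,-0.0007,0,2.5,0],[0.0035,0,-0.0007,0,2.5,0],[0,0,0,0,0,0]]
  ]
}}

```text
time_s: 9.8
ee_pos: [0.6512, 0.0465, 0.134]
eef_rot: [-0.0, 1.352, 3.062]
force: [0.3, 0.7, -1.2]
grip_width: 0.0137
```

```bash
cat > st.py <<'E'
from h import *
import sys
p,Rc,o=now(); po,Rp=pin(p,Rc); cr=carR().T@Rp; th=np.degrees(np.arctan2(cr[0,2],cr[2,2]))
a,b=toolpose(th); d,w=plan(a,b,o)
print("t",o["time_s"],"lean",th.round(2),"F carrier",(carR().T@o["force"]).round(2),"M",(carR().T@o["moment"]).round(3),"w",round(o["grip_width"],4))
print("err to arc, tool mm",(d*1e3).round(2),"rot",w.round(2),"carrier mm",(carR().T@(a-p)*1e3).round(2))
E
python3 st.py; python3 look.py c
python3 - <<'E'
from h import *
s=cv2.imread("pics/Sc.png"); crop(s,275,145,40,50,12,"z_sc.png",5)
p,Rc,o=now(); print(rodpx(p,Rc))
E
```

```text
t 9.8 lean 12.56 F carrier [ 0.21  0.68 -1.23] M [-0.034  0.009 -0.066] w 0.0137
err to arc, tool mm [-0.31  0.24 -0.44] rot [ 0.05  0.   -0.  ] carrier mm [ 0.5  -0.24  0.21]
[0.6515 0.0464 0.1338] [-0.68  0.05 -1.41] [-0.01 -0.04  0.02] 0.013850651229537297 9.9
to th20 [-0.0109  0.0002  0.0011] [ 0.  -7.4 -0. ]
lean 12.61 tip [0.669  0.045  0.0809]
pred px tip, collar [[[297.1, 179.0], [293.5, 154.6]], [[233.9, 152.4], [232.5, 150.3]]]
[(0, [293.5, 154.6]), (10, [292.7, 159.1]), (20, [292.7, 164.0]), (30, [293.4, 169.0]), (40, [294.9, 174.0]), (50, [297.1, 179.0])]
```

View pics/z_sc.png

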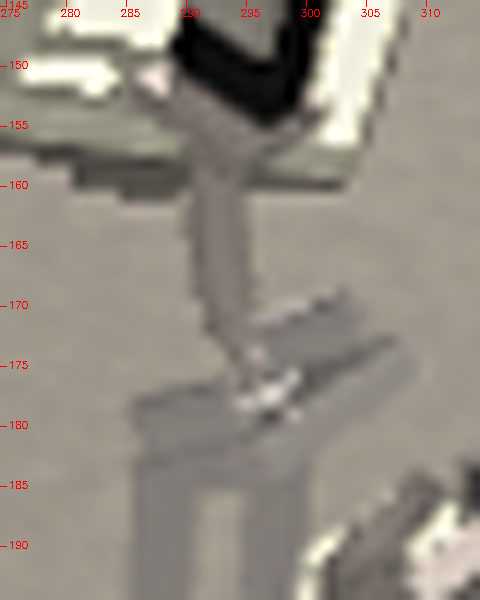

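Call:
{"method": "step_arm", "body": {
  "motion": [
    [[0.0035,0,-0.0007,0,2.5,0],[0.0035,0,-0.0007,0,2.5,0],[0,0,0,0,0,0]]
  ]
}}

```text
time_s: 10.28
ee_pos: [0.6513, 0.0464, 0.1264]
eef_rot: [-0.0, 1.438, 3.062]
force: [0.1, -0.5, -1.4]
grip_width: 0.0138
```

```bash
python3 st.py
```

```text
t 10.275 lean 7.63 F carrier [ 0.09 -0.46 -1.42] M [-0.001  0.088  0.025] w 0.0138
err to arc, tool mm [-0.87  0.21 -0.15] rot [ 0.04  0.   -0.  ] carrier mm [ 0.26 -0.21  0.84]
```

Call:
{"method": "step_arm", "body": {
  "motion": [
    [[0.0034,0,-0.0007,0,2.5,0],[0.0034,0,-0.0007,0,2.5,0],[0,0,0,0,0,0]]
  ]
}}

```text
time_s: 10.65
ee_pos: [0.652, 0.0464, 0.1194]
eef_rot: [-0.001, 1.524, 3.061]
force: [0.4, -0.6, -1.8]
grip_width: 0.0139
```

```bash
python3 st.py;python3 look.py d >/dev/null
python3 - <<'E'
from h import *
s=cv2.imread("pics/Sd.png"); crop(s,275,145,40,50,12,"z_sd.png",5)
p,Rc,o=now(); print(rodpx(p,Rc))
E
```

```text
t 10.65 lean 2.67 F carrier [ 0.41 -0.57 -1.83] M [-0.055  0.177  0.043] w 0.0139
err to arc, tool mm [-0.82  0.2  -0.1 ] rot [ 0.04 -0.    0.  ] carrier mm [ 0.14 -0.2   0.82]
[(0, [292.8, 159.2]), (10, [292.8, 164.1]), (20, [293.5, 169.1]), (30, [295.0, 174.1]), (40, [297.1, 179.1]), (50, [299.9, 183.9])]
```

View pics/z_sd.png

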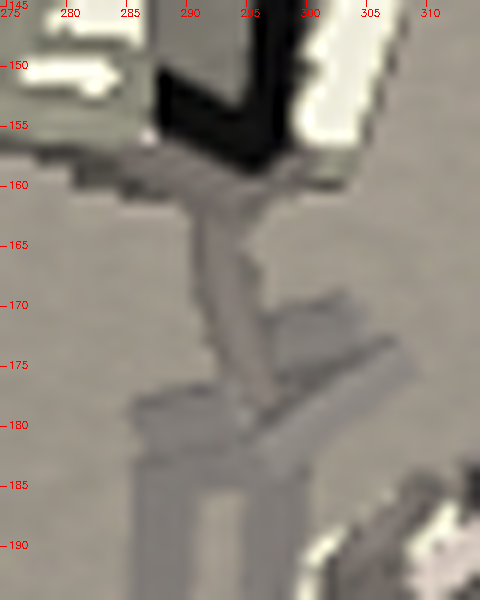

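Call:
{"method": "step_arm", "body": {
  "motion": [
    [[0.0034,0,-0.0007,0,2.5,0],[0.0034,0,-0.0007,0,2.5,0],[0,0,0,0,0,0]]
  ]
}}

```text
time_s: 11.12
ee_pos: [0.6533, 0.0462, 0.1125]
eef_rot: [3.14, 1.53, -0.081]
force: [0.2, -0.5, -1.0]
grip_width: 0.0137
```

```bash
python3 st.py
```

```text
t 11.125 lean -2.35 F carrier [ 0.2  -0.45 -0.97] M [-0.031  0.175  0.048] w 0.0137
err to arc, tool mm [-0.69  0.16  0.  ] rot [ 0.04  0.   -0.  ] carrier mm [-0.03 -0.16  0.69]
```

Call:
{"method": "step_arm", "body": {
  "motion": [
    [[0.0034,0,-0.0007,0,2.5,0],[0.0034,0,-0.0007,0,2.5,0],[0,0,0,0,0,0]]
  ]
}}

```text
time_s: 11.5
ee_pos: [0.6554, 0.0459, 0.106]
eef_rot: [3.14, 1.442, -0.081]
force: [1.2, -0.4, -0.7]
grip_width: 0.0137
```

```bash
python3 st.py
```

```text
t 11.5 lean -7.36 F carrier [ 1.2  -0.3  -0.75] M [-0.083  0.137 -0.046] w 0.0137
err to arc, tool mm [-0.38  0.04  0.3 ] rot [ 0.03  0.   -0.01] carrier mm [-0.34 -0.04  0.34]
```

Call:
{"method": "step_arm", "body": {
  "motion": [
    [[0.0034,0,-0.0007,0,2.5,0],[0.0034,0,-0.0007,0,2.5,0],[0,0,0,0,0,0]]
  ]
}}

```text
time_s: 11.88
ee_pos: [0.6578, 0.0458, 0.0995]
eef_rot: [3.141, 1.355, -0.08]
force: [0.0, -0.1, -1.4]
grip_width: 0.0133
```

```bash
python3 st.py;python3 look.py e >/dev/null
python3 - <<'E'
from h import *
s=cv2.imread("pics/Se.png"); crop(s,275,150,45,55,12,"z_se.png",5)
p,Rc,o=now(); print(rodpx(p,Rc))
E
```

```text
t 11.875 lean -12.34 F carrier [ 0.05 -0.12 -1.38] M [-0.112  0.254 -0.037] w 0.0133
err to arc, tool mm [-0.28  0.08  0.32] rot [ 0.03 -0.    0.  ] carrier mm [-0.38 -0.08  0.21]
[(0, [293.2, 166.4]), (10, [294.3, 171.4]), (20, [296.1, 176.5]), (30, [298.5, 181.4]), (40, [301.6, 186.0]), (50, [305.2, 190.3])]
```

View pics/z_se.png

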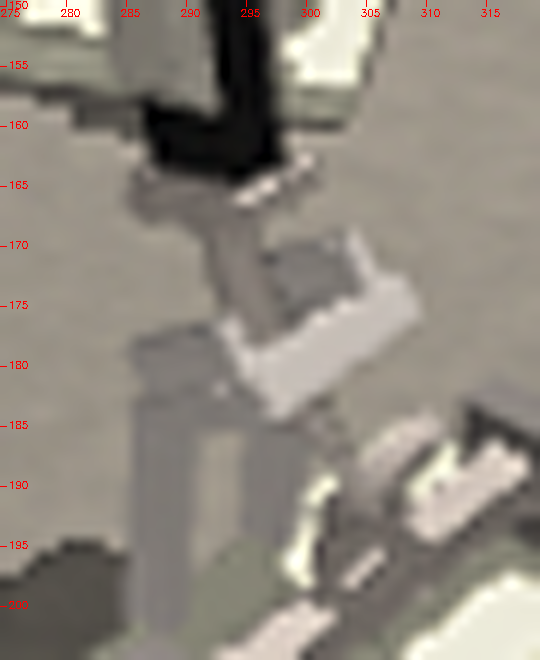

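Call:
{"method": "step_arm", "body": {
  "motion": [
    [[0.0034,0,-0.0007,0,2.5,0],[0.0034,0,-0.0007,0,2.5,0],[0,0,0,0,0,0]]
  ]
}}

```text
time_s: 12.35
ee_pos: [0.6606, 0.0456, 0.0931]
eef_rot: [3.141, 1.268, -0.08]
force: [1.6, -0.4, -1.2]
grip_width: 0.0142
```

```bash
python3 st.py
```

```text
t 12.35 lean -17.35 F carrier [ 1.65 -0.28 -1.16] M [-0.064  0.273 -0.022] w 0.0142
err to arc, tool mm [-0.28  0.11  0.21] rot [ 0.03 -0.    0.01] carrier mm [-0.29 -0.11  0.2 ]
```

Call:
{"method": "step_arm", "body": {
  "motion": [
    [[0.0035,0,-0.0007,0,2.5,0],[0.0035,0,-0.0007,0,2.5,0],[0,0,0,0,0,0]]
  ]
}}

```text
time_s: 12.72
ee_pos: [0.6642, 0.0454, 0.0869]
eef_rot: [-3.142, 1.181, -0.08]
force: [0.6, 0.1, -1.8]
grip_width: 0.0137
```

```bash
python3 st.py;python3 look.py f >/dev/null
python3 - <<'E'
from h import *
s=cv2.imread("pics/Sf.png"); crop(s,275,150,45,55,12,"z_sf.png",5)
p,Rc,o=now(); print(rodpx(p,Rc))
E
```

```text
t 12.725 lean -22.33 F carrier [ 0.62  0.16 -1.77] M [-0.03   0.371  0.011] w 0.0137
err to arc, tool mm [-0.36  0.18  0.29] rot [ 0.03 -0.    0.01] carrier mm [-0.4  -0.18  0.22]
[(0, [294.3, 171.4]), (10, [296.1, 176.4]), (20, [298.6, 181.3]), (30, [301.6, 186.0]), (40, [305.2, 190.2]), (50, [309.2, 194.1])]
```

View pics/z_sf.png

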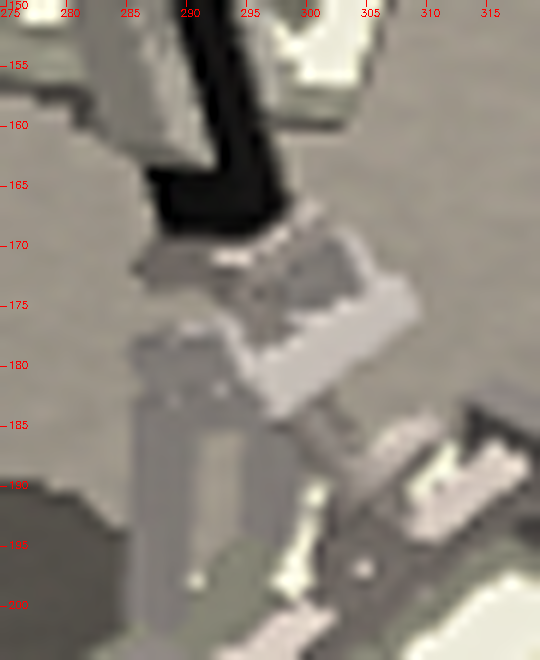

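Call:
{"method": "step_arm", "body": {
  "motion": [
    [[0.0035,0,-0.0007,0,2.5,0],[0.0035,0,-0.0007,0,2.5,0],[0,0,0,0,0,0]]
  ]
}}

```text
time_s: 13.2
ee_pos: [0.6682, 0.0451, 0.081]
eef_rot: [3.142, 1.094, -0.08]
force: [0.5, -0.1, -0.9]
grip_width: 0.0137
```

```bash
python3 st.py
```

```text
t 13.2 lean -27.35 F carrier [ 0.54 -0.01 -0.89] M [0.012 0.446 0.034] w 0.0137
err to arc, tool mm [-0.45  0.22  0.26] rot [ 0.03 -0.    0.02] carrier mm [-0.44 -0.22  0.28]
```

Call:
{"method": "step_arm", "body": {
  "motion": [
    [[0.0035,0,-0.0007,0,2.5,0],[0.0035,0,-0.0007,0,2.5,0],[0,0,0,0,0,0]]
  ]
}}

```text
time_s: 13.58
ee_pos: [0.6727, 0.0447, 0.0754]
eef_rot: [3.141, 1.007, -0.08]
force: [0.2, 0.3, -1.6]
grip_width: 0.0138
```

```bash
python3 st.py;python3 look.py g >/dev/null
python3 - <<'E'
from h import *
s=cv2.imread("pics/Sg.png"); crop(s,275,150,45,55,12,"z_sg.png",5)
p,Rc,o=now(); print(rodpx(p,Rc))
E
```

```text
t 13.575 lean -32.31 F carrier [ 0.16  0.36 -1.58] M [-0.046  0.519 -0.033] w 0.0138
err to arc, tool mm [-0.63  0.19  0.22] rot [ 0.03 -0.    0.01] carrier mm [-0.53 -0.19  0.41]
[(0, [296.1, 176.5]), (10, [298.6, 181.4]), (20, [301.7, 186.0]), (30, [305.2, 190.3]), (40, [309.2, 194.1]), (50, [313.6, 197.3])]
```

View pics/z_sg.png

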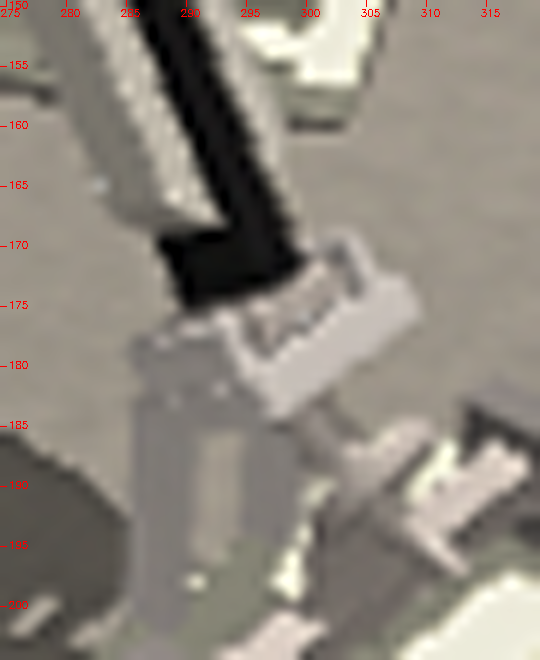

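Call:
{"method": "step_arm", "body": {
  "motion": [
    [[0.0014,0,-0.0002,0,1,0],[0.0014,0,-0.0002,0,1,0],[0,0,0,0,0,0]]
  ]
}}

```text
time_s: 14.05
ee_pos: [0.6747, 0.0445, 0.0738]
eef_rot: [3.141, 0.969, -0.08]
force: [-4.7, -0.8, 4.2]
grip_width: 0.0137
```

Call:
{"method": "step_arm", "body": {
  "motion": [
    [[0.0008,0,-0.0001,0,0.5,0],[0,0,0,0,0,0]]
  ]
}}

```text
time_s: 14.3
ee_pos: [0.6749, 0.0445, 0.0738]
eef_rot: [3.141, 0.961, -0.08]
force: [-18.5, -1.1, 15.4]
grip_width: 0.0137
```

```bash
python3 st.py
```

```text
t 14.3 lean -34.96 F carrier [-18.38  -2.6   15.41] M [-0.315  1.488 -0.222] w 0.0137
err to arc, tool mm [0.49 0.12 0.45] rot [ 0.03 -0.    0.01] carrier mm [-0.09 -0.12 -0.66]
```

```bash
python3 look.py h >/dev/null
python3 - <<'E'
from h import *
s=cv2.imread("pics/Sh.png"); crop(s,275,150,45,55,12,"z_sh.png",5)
E
```

```text
(no output)
```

View pics/z_sh.png

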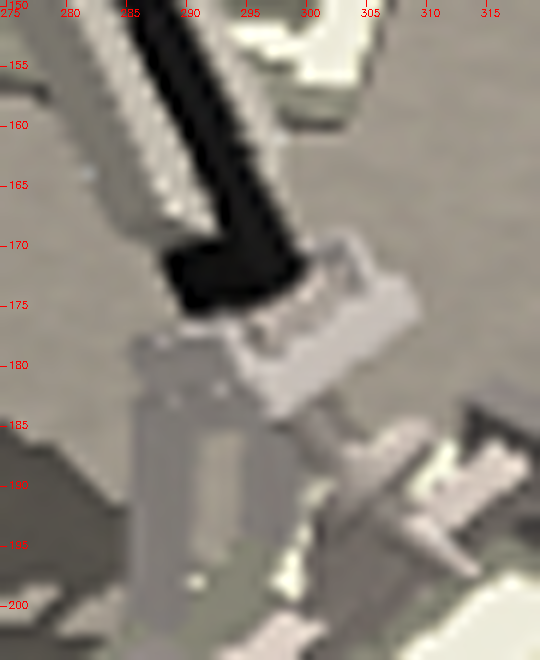

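Call:
{"method": "step_arm", "body": {
  "motion": [
    [[0,0,0,0,0,0],[0,0,0,0,0,0]]
  ],
  "squeeze": 5
}}

```text
time_s: 14.65
ee_pos: [0.6754, 0.0445, 0.0734]
eef_rot: [-3.141, 0.96, -0.08]
force: [-5.5, -0.9, 4.4]
grip_width: 0.014
```

Call:
{"method": "step_arm", "body": {
  "motion": [
    [[0,0,0,0,0,0],[0,0,0,0,0,0],[0,0,0,0,0,0],[0,0,0,0,0,0]]
  ],
  "fingers": 0.03
}}

```text
time_s: 15.15
ee_pos: [0.6752, 0.0445, 0.0727]
eef_rot: [-3.142, 0.961, -0.08]
force: [0.2, -0.3, 0.0]
grip_width: 0.03
```

```bash
python3 st.py; python3 look.py i >/dev/null
python3 - <<'E'
from h import *
s=cv2.imread("pics/Si.png"); crop(s,275,150,45,55,12,"z_si.png",5)
E
```

```text
t 15.15 lean -34.92 F carrier [ 0.21 -0.29  0.04] M [-0.075  0.403 -0.013] w 0.03
err to arc, tool mm [-0.64  0.22  0.11] rot [ 0.03 -0.    0.02] carrier mm [-0.46 -0.22  0.46]
```

View pics/z_si.png

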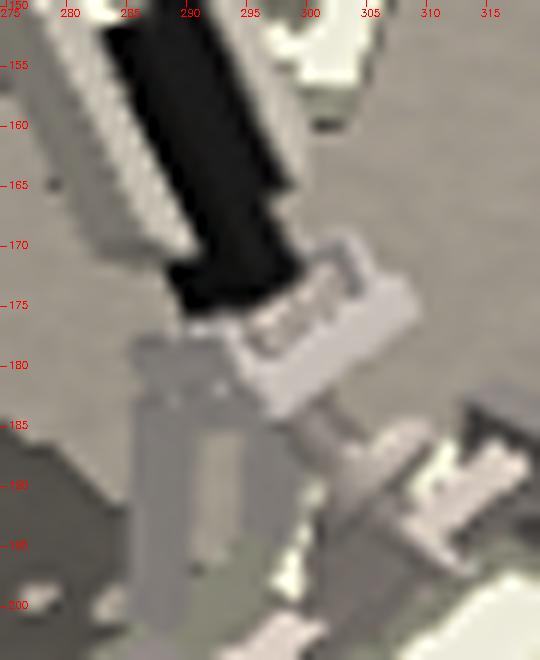

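Call:
{"method": "step_arm", "body": {
  "motion": [
    [[-0.01,0,0,0,0,0],[-0.025,0,0,0,0,0],[-0.04,0,0,0,0,0],[-0.05,0,0,0,0,0],[-0.05,0,0,0,0,0],[-0.05,0,0,0,0,0],[-0.05,0,0,0,0,0],[0,0,0,0,0,0],[0,0,0,0,0,0]]
  ]
}}

```text
time_s: 16.38
ee_pos: [0.5181, 0.057, 0.2976]
eef_rot: [-3.142, 0.962, -0.079]
force: [-0.1, 0.5, -0.8]
grip_width: 0.03
```

```bash
python3 look.py j | head -1
python3 - <<'E'
from h import *
s=cv2.imread("pics/Sj.png"); crop(s,270,140,50,65,9,"z_sj.png",5)
crop(cv2.imread("pics/Tj.png"),215,125,40,45,12,"z_tj.png",5)
E
```

```text
[0.5182 0.0569 0.2967] [-0.04  0.36 -0.01] [ 0.03  0.38 -0.07] 0.029893550410417254 16.475
```

View pics/z_sj.png

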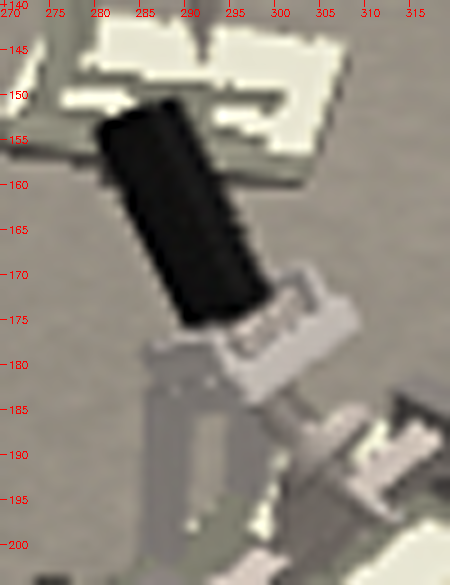

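View pics/z_tj.png

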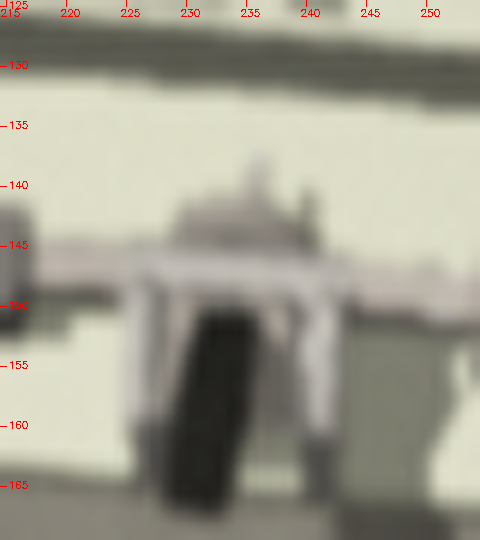

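Run:
```python
from h import *
a=np.radians(-35); Rp=np.array([[np.cos(a),0,np.sin(a)],[0,1,0],[-np.sin(a),0,np.cos(a)]])
o=np.array([-.0955,0,.0841])
def W(q): return CO+carR()@(o+Rp@np.array(q))
for nm,n in(("z_sj","scene"),("z_tj","top")):
    im=cv2.imread(f"pics/{nm}.png"); x0,y0,k=(270,140,9) if n=="scene" else (215,125,12)
    def line(qs,c):
        u=(proj(n,[W(q) for q in qs])-[x0,y0])*k+k/2
        cv2.polylines(im,[u.round().astype(int).reshape(-1,1,2)],False,c,1)
    X,Y=.014,.007
    for z in(.008,.072): line([[X,Y,z],[X,-Y,z],[-X,-Y,z],[-X,Y,z],[X,Y,z]],(0,255,255))
    for sx in(1,-1):
        for sy in(1,-1): line([[sx*X,sy*Y,.008],[sx*X,sy*Y,.072]],(0,255,255))
    for z in(0,.008): line([[.015,.014,z],[.015,-.014,z],[-.015,-.014,z],[-.015,.014,z],[.015,.014,z]],(0,255,0))
    line([[.08-.08*np.cos(np.radians(s)),0,-.08*np.sin(np.radians(s))] for s in range(0,51,5)],(0,0,255))
    print(n,"tip",proj(n,[W(TIP)])[0].round(1),"handle top c",proj(n,[W([0,0,.072])])[0].round(1))
    cv2.imwrite(f"pics/{nm}o.png",im)
```

```text
scene tip [314.5 198. ] handle top c [284.4 151.9]
top tip [236.4 136.2] handle top c [231.4 161.6]
```

View pics/z_sjo.png

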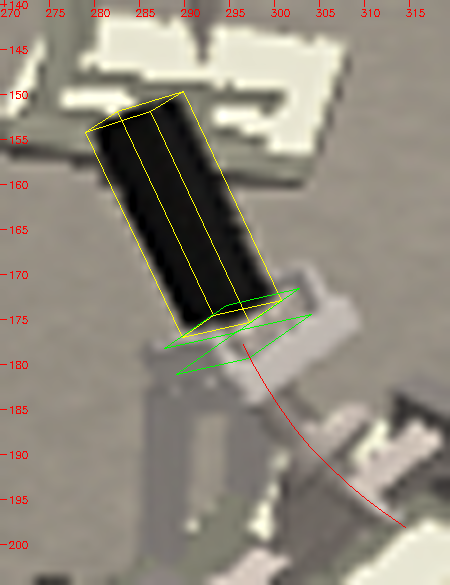

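View pics/z_tjo.png

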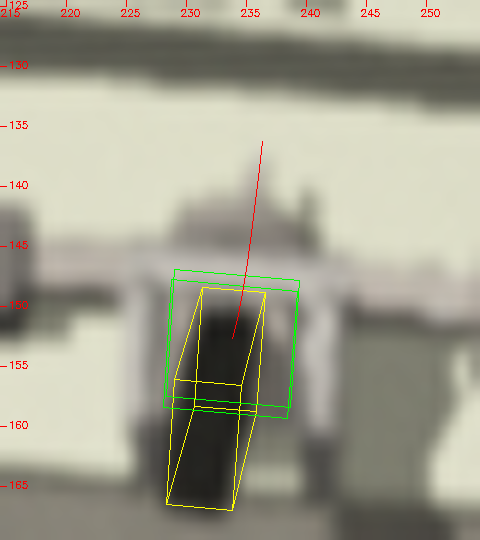

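Run:
```python
from h import *
C=np.array([-.03,0,.13])
def W(q,th):
    a=np.radians(th);Rp=np.array([[np.cos(a),0,np.sin(a)],[0,1,0],[-np.sin(a),0,np.cos(a)]])
    return CO+carR()@(C+Rp@(np.array(q)-[.08,0,0]))
names={"LT":[-.014,-.007,.072],"RT+y":[.014,.007,.072],"RT-y":[.014,-.007,.072],"LB":[-.014,-.007,.008],"RB":[.014,-.007,.008],"RB+y":[.014,.007,.008],"tip":TIP}
for th in(-28,-30,-32,-33.5,-35):
    print(th,{k:proj("scene",[W(q,th)])[0].round(1).tolist() for k,q in names.items()})
    print("   top",{k:proj("top",[W(q,th)])[0].round(1).tolist() for k,q in names.items()})
s=cv2.imread("pics/Sj.png");t=cv2.imread("pics/Tj.png")
# black mask rows extents
g=s.max(2)[146:180,274:304]; 
for r in(155,160,165,170,172): 
    v=s.max(2)[r,274:306].astype(int); print(r,v.tolist())
print("top cols"); 
for c in(231,232,233,234,235): print(c,t.max(2)[140:172,c].tolist())
```

```text
-28 {'LT': [279.5, 149.4], 'RT+y': [291.1, 146.0], 'RT-y': [287.4, 148.2], 'LB': [288.2, 172.8], 'RB': [296.2, 172.2], 'RB+y': [299.7, 169.8], 'tip': [311.4, 195.9]}
   top {'LT': [233.7, 165.0], 'RT+y': [228.9, 153.5], 'RT-y': [234.6, 154.0], 'LB': [235.6, 159.6], 'RB': [236.4, 149.2], 'RB+y': [231.1, 148.8], 'tip': [236.0, 139.3]}
-30 {'LT': [279.3, 150.7], 'RT+y': [290.7, 147.0], 'RT-y': [287.0, 149.2], 'LB': [288.6, 174.0], 'RB': [296.5, 173.1], 'RB+y': [300.0, 170.7], 'tip': [312.3, 196.5]}
   top {'LT': [233.8, 165.7], 'RT+y': [229.0, 154.3], 'RT-y': [234.6, 154.8], 'LB': [235.6, 159.4], 'RB': [236.4, 149.2], 'RB+y': [231.2, 148.7], 'tip': [236.1, 138.5]}
-32 {'LT': [279.1, 152.0], 'RT+y': [290.3, 148.0], 'RT-y': [286.7, 150.2], 'LB': [289.0, 175.2], 'RB': [296.7, 173.9], 'RB+y': [300.2, 171.5], 'tip': [313.2, 197.1]}
   top {'LT': [233.8, 166.3], 'RT+y': [229.0, 155.1], 'RT-y': [234.6, 155.6], 'LB': [235.7, 159.2], 'RB': [236.5, 149.1], 'RB+y': [231.2, 148.6], 'tip': [236.2, 137.6]}
-33.5 {'LT': [279.0, 153.1], 'RT+y': [290.1, 148.8], 'RT-y': [286.4, 151.0], 'LB': [289.4, 176.
[... 1380 characters left out ...]
170, 143, 128, 95, 72, 54, 42, 37, 34, 35, 37, 36, 38, 36, 36, 36, 37, 35, 40, 67, 107, 133, 137, 135]
232 [212, 191, 170, 152, 138, 146, 174, 191, 173, 139, 105, 55, 34, 32, 33, 33, 34, 36, 36, 37, 37, 37, 36, 37, 36, 35, 38, 59, 103, 130, 136, 133]
233 [210, 186, 167, 151, 131, 137, 174, 192, 176, 139, 102, 53, 32, 33, 34, 35, 34, 35, 37, 36, 36, 36, 35, 36, 38, 41, 51, 75, 109, 129, 132, 133]
234 [207, 184, 164, 148, 130, 134, 169, 191, 175, 139, 99, 52, 32, 35, 34, 33, 33, 35, 32, 32, 37, 43, 54, 66, 81, 85, 88, 109, 125, 130, 130, 133]
235 [191, 174, 159, 148, 132, 137, 169, 192, 181, 154, 116, 62, 39, 39, 43, 44, 47, 50, 51, 54, 65, 81, 102, 121, 149, 145, 119, 123, 131, 133, 131, 135]
```

Run:
```python
from h import *
s=cv2.imread("pics/Sj.png"); crop(s,284,164,32,37,18,"z_sk.png",4)
C=np.array([-.03,0,.13])
def W(q,th):
    a=np.radians(th);Rp=np.array([[np.cos(a),0,np.sin(a)],[0,1,0],[-np.sin(a),0,np.cos(a)]])
    return CO+carR()@(C+Rp@(np.array(q)-[.08,0,0]))
for th in(-30,-32.5,-35):
    print(th,proj("scene",[W(q,th) for q in([.015,-.014,0],[.015,.014,0],[.015,-.014,.008],[.015,.014,.008])]).round(1).tolist())
```

```text
-30 [[296.1, 177.2], [303.1, 172.3], [295.0, 174.3], [302.0, 169.4]]
-32.5 [[296.6, 178.3], [303.5, 173.3], [295.3, 175.3], [302.3, 170.5]]
-35 [[297.0, 179.3], [304.0, 174.4], [295.7, 176.4], [302.7, 171.5]]
```

View pics/z_sk.png

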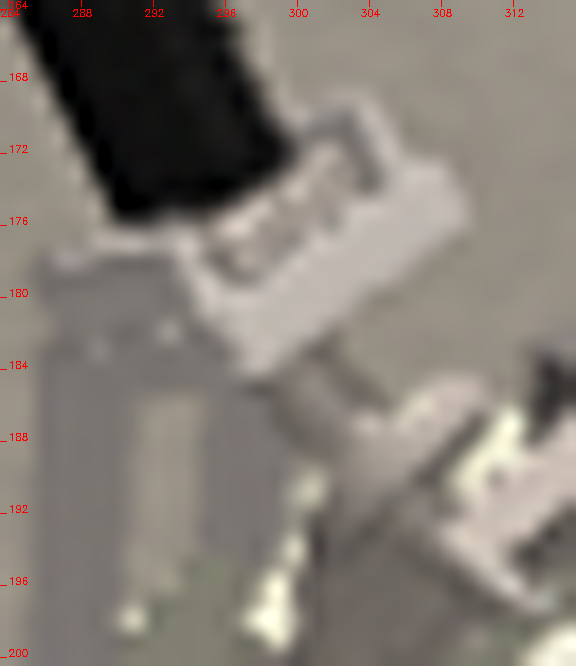

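Run:
```python
from h import *
a=np.hstack([cv2.imread("pics/Tj.png")]); cv2.imwrite("pics/Tj2.png",a)
s0=cv2.imread("pics/scene0.png").astype(int);s1=cv2.imread("pics/Sj.png").astype(int)
d=np.abs(s0-s1).max(2)
for n,(x,y,w,h) in {"straight":(268,104,45,58),"tall":(215,198,45,86),"beaker":(333,140,32,45),"cbottle":(333,170,28,45),"green":(75,205,30,50)}.items():
    print(n,d[y:y+h,x:x+w].mean().round(1),(d[y:y+h,x:x+w]>40).mean().round(3))
cv2.imwrite("pics/final.png",np.hstack([cv2.imread("pics/Sj.png")[60:300,60:440]]))
```

```text
straight 5.6 0.046
tall 1.7 0.009
beaker 0.9 0.0
cbottle 1.0 0.0
green 1.0 0.0
```

View pics/final.png

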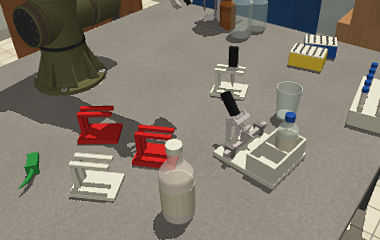

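View pics/Tj2.png

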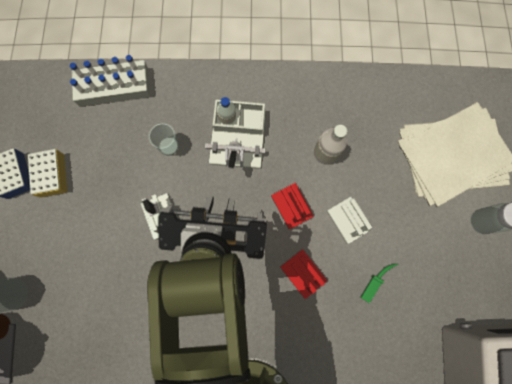

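```bash
python3 -c "
from station import ticket,get_obs
print(get_obs()['force'].round(2)); print(ticket.hand_in())"
```

```text
[-0.04  0.36 -0.01]
the job is handed in; nothing more can be done
None
```

The bent pin is in the lug, through the eye of the bar and released, and the job is handed in at about 16.5 s of the 43 s. I took it from the white stand on the robot's right, turned it in along its curve until the collar pressed on the lug at about 24 N, then let go and backed clear along the handle.

**Checks that agree:**
- **Pin home:** in the last scene picture the collar lies between the cheeks, with its edges within about 1 px of where they should be when home. The tip shows beyond the eye at (314,197), against a predicted (314.5,198), and had not moved after release.
- **Other objects:** both bottles, the beaker and the green look-alike are unchanged between the first and last pictures. The straight pin still stands in its stand. Its picture patch differs slightly, most likely because the bent pin's handle now overlaps it in view.
- **Robot:** it was touching nothing at hand-in, with a wrist force of about 0.4 N.

**Checks that disagreed:**
- **Fingers:** in the pictures they end about 40 mm short of the reported TCP. I aimed the grasp by the picture, and closing on the handle (13.7 mm, expected 14) confirmed it.
- **Top view:** it puts the ends of the handle about 0.5 to 1 px (1 to 3 mm) from the home prediction. I took that as calibration error and image blur.
- **Bar:** I did not measure its final position. I judged it in line only from the rod passing through the ring.

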